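# Refit two basalt columns in the columnar-jointing model

## Task

Put the two loose basalt columns back into the sloping teaching model: the short one in the empty hexagonal place in the middle of the front row, the tall one in the empty place behind it. Lower each one in gently, without dropping it or letting it fall over, until it stands fully home on the pocket floor, square to the slope and face to face with its neighbours, then let go. Leave the other things on the bench as they are.

Things in the scene. Friction and masses are not known exactly. Their poses are not given: they have to be found in the camera images.
- short_column: The short loose column: a regular hexagonal prism of dark basalt, 44 mm across flats, 51 across corners, 44 tall, 0.2 kg, upright on the bench. Origin at the centre of its underside, z up along its length. Flat sides face its +y, -y and every 60 degrees from there (corners on +x, -x). The edges of its foot are bevelled 2 mm in over the lowest 4 mm.
- tall_column: The tall loose column: the same dark basalt hexagonal prism, 44 mm across flats, but 66 mm tall, about 0.3 kg, standing upright on the bench. Origin, axes and bevelled foot as for the short column.
- stand: The columnar-jointing model: a light wood wedge stand, fixed to the bench, that carries the sloping board. Origin on the bench below the board's centre; its -x side is the low front. In the board's pocket three hexagonal basalt stubs, 44 mm across flats, are cemented, rising 15 to 18 mm above the pocket floor: both ends of the front row and the right (-y) place of the back row.
- bed: The model's sloping board, 140 x 184 mm. Origin at the centre of its upper surface (the pocket floor), 50 mm above the bench. x points up the 28 degree slope, y along the level rows (left, seen from the front), z square out of the board. A zigzag wood beading, 9 mm high, 7 thick, outlines five close-packed hexagonal places with flat sides facing +y, -y and every 60 degrees.
- front_place (a point): Centre of the pocket floor in the empty middle place of the low front row (three places, 45.4 mm apart along y), at (-19.7, 0, 0) mm on the board; axes as the board's. The short column's origin belongs here. A column has about 1.4 mm of play all round.
- back_place (a point): Centre of the pocket floor in the empty left (+y) place of the back row (two places), at (19.7, 22.7, 0) mm on the board; axes as the board's. The tall column's origin belongs here. Same play. It adjoins the front place, so the short column, once in, stands 44 mm high beside it.
- agate_slice: Bystander: a polished banded agate slice, about 84 x 62 mm and 9 to 10 mm thick, lying on the bench. Origin at the centre of its underside.
- bakelite_dish: Bystander: a shallow round dark brown bakelite dish, 90 mm across, 18 mm high. Origin at the centre of its underside.
- copper_weight: Bystander: a copper laboratory weight with a knob, 38 mm across, 48 mm high. Origin at the centre of its underside.
- glass_tube: Bystander: a cork-topped glass specimen tube standing on end, 25 mm across, 82 mm high. Origin at the centre of its underside.
Mind the look-alikes: they are no part of the job. What is shaped like the short_column but purple or yellow is not meant.

How it is judged:
By the outcome, as a careful person would: the job done as asked, in the order asked, and still so for the second after the job is handed in, with the robot touching nothing.
It also fails if it takes over 58 s, if anything falls off the work surface, if the arm or the gripper's body presses on something with over 40 N, if the wrist force passes 120 N, or if a joint passes its speed limit or range.

## Robot

A 6-joint arm with a two-finger parallel gripper is mounted at the origin on the work surface. World frame = base frame: x ahead of the robot, y to its left, z up, the work surface at z = 0. Lengths are in mm, angles in rad, forces in N, time in s.
With the tool pointing down it reaches from about 350 to 875 mm from the base axis. Payload 4.2 kg.
Tool frame: the origin (TCP) lies at the very end of the fingers, on their centre line; the grasp point (between the pads) lies 19 mm behind it; z points along the fingers, y is the direction in which the jaws open and shut (so a half turn about z gives the same grasp; the last joint's range is limited). The gripper opens to 85 mm and grips with 20 to 120 N. Pads are 22 mm wide; open, the fingers measure 114 mm over their backs; the gripper's body (76 mm by 85 mm) begins 54 mm behind the grasp point. The pads swing forward as they close: fully open they stand 13 mm farther back than shut.
Start: joints at [1.402, 0.385, 0.008, 0, -1.194, -0.259], TCP at [259.26, 568.668, 231.312] pointing down, gripper open.
Joint ranges: [-3.14, 3.14], [-1.21, 2.06], [-1.07, 1.41], [-3.16, 2.05], [-2.99, -0.16], [-3.1, 3.1]. Speed limits (rad/s): [2.79, 2.79, 3.14, 3.14, 3.14, 3.14].

## Interface

Orientations are given as a unit quaternion [x, y, z, w].
In Python, from bench import arm gives the robot as it stands.
- The arm moves only by the tool apply_moves, never from a script. Its argument "plan" is one flat list of numbers, 5 for each row, row after row: the gripper's target within -1 to 1 (shut at 1, half-way at 0, fully open at -1), then the shift along the world's x, y, z in m, then the turn about the world's z in degrees. A call has 1 to 8 rows; each row is the pose to reach, as a shift and turn from the pose commanded when the call began; what a row does not reach only later rows make up. A row lasts 1/12 s, in which the tool goes at most 41.7 mm and 7.16 degrees, less where a joint would pass 70% of its speed; a pose out of reach is approached as far as the arm can. A call with a gripper value outside its range is refused whole. The fingers move at their own pace and stop on an object; the grip force is fixed at half the most. Time passes only in rows, so rows that repeat a pose let the fingers close. It gives the time, the measured TCP pose, the force and the opening at its end, in the units of the state.
- arm.read_state(): the state, without advancing time (a new reading comes with each control period).
- arm.get_image(name): name is "scene" or "top" or "wrist"; returns a dict with "color" (384x512x3 uint8, red, green, blue), "range_z" (384x512 float32, mm along the optical axis (not along the pixel's ray), 0 where there is no reading), "camera_matrix" (3x3 intrinsics, pixels), "k1" (the pictures are not rectified: a ray, as slopes to the right and down, at radius r is drawn at 1 + k1 r^2 times it, then the intrinsics apply), "camera_from_world" (4x4, takes a point from world to camera coordinates); the wrist camera has in their place "mount" (4x4, takes a point from camera to tool coordinates, whose origin is the TCP and whose axes are the flange's). Camera axes: x right, y down, z forward; pixel columns grow to the right and rows downward; lengths in mm; the calibration is good to about 2 mm. A picture is of the moment at which its call begins: read the wrist's pose just before it.
- arm.job_done(): hands the job in, once; it reports no verdict.
The state is a dict: "clock": time; "joints": joint angles; "joint_vel": joint speeds; "joint_efforts": joint torques, N m; "position": TCP position; "ee_rot": TCP orientation; "contact_force": force on the tool from outside, world axes, zero at the start; "wrist_torque": the same for the moment, N m; "gripper_width": finger opening in mm.
Only numpy, scipy, OpenCV 4.12 (cv2) and the standard library are available. Lean on these libraries where they do the work, as an engineer would, in place of code of your own. Each camera call takes 0.05 s, during which the arm holds its last target.

## Working session

There is one attempt and no reset: what is moved stays moved. The work goes in short steps, Python scripts to look and compute and a tool call to move; the robot and the scene stay as the last step left them, time stands still between calls to the robot, and variables do not carry over. Pictures are saved under pics/ and viewed, and the job is handed in when it is done.

Besides the shell and the picture viewer there is one more tool, called after "Call:" as name(argument=value, ...) on one line, values as JSON. apply_moves: Moves the arm, as the interface text tells. Its arguments: {"type":"object","properties":{"plan":{"type":"array","items":{"type":"number"}}},"required":["plan"]}

```bash
ls; mkdir -p pics
cat > h.py <<'E'
import numpy as np,cv2
from bench import arm
def save(name,im,crop=None,scale=1):
    c=im['color'][:,:,::-1]
    if crop: r0,r1,c0,c1=crop; c=c[r0:r1,c0:c1]
    if scale!=1: c=cv2.resize(c,None,fx=scale,fy=scale,interpolation=cv2.INTER_CUBIC)
    cv2.imwrite('pics/'+name,c)
def Rq(q):
    from scipy.spatial.transform import Rotation as R
    return R.from_quat(q).as_matrix()
def c2w(im,st=None):
    if 'camera_from_world' in im: return np.linalg.inv(im['camera_from_world'])
    T=np.eye(4);T[:3,:3]=Rq(st['ee_rot']);T[:3,3]=st['position'];return T@im['mount']
def cloud(im,st=None):
    K=np.array(im['camera_matrix']);H,W=im['range_z'].shape
    v,u=np.mgrid[:H,:W];x=(u-K[0,2])/K[0,0];y=(v-K[1,2])/K[1,1]
    rd=np.hypot(x,y);r=rd.copy()
    for _ in range(20): r=rd/(1+im['k1']*r*r)
    s=np.where(rd>0,r/np.maximum(rd,1e-9),1);z=im['range_z']
    P=np.stack([x*s*z,y*s*z,z],-1);M=c2w(im,st)
    Pw=P@M[:3,:3].T+M[:3,3];Pw[z<=0]=np.nan
    return Pw
def proj(im,P,st=None):
    M=np.linalg.inv(c2w(im,st));P=np.atleast_2d(P)@M[:3,:3].T+M[:3,3]
    x=P[:,0]/P[:,2];y=P[:,1]/P[:,2];f=1+im['k1']*(x*x+y*y);K=np.array(im['camera_matrix'])
    return np.stack([K[0,0]*x*f+K[0,2],K[1,1]*y*f+K[1,2]],1)
E
python3 - <<'E'
from h import *
import pickle
st=arm.read_state();print(st)
for n in ['scene','top','wrist']:
    im=arm.get_image(n);save(n+'0.png',im);pickle.dump((st,im),open(n+'0.pkl','wb'))
    print(n,im['camera_matrix'],im['k1'],c2w(im,st).round(3))
E
```

```text
pics
{'clock': 0.0, 'joints': array([ 1.40158402e+00,  3.85589222e-01,  6.63963733e-03, -5.45101236e-04,
       -1.19400433e+00, -2.58588653e-01]), 'joint_vel': array([-7.40114429e-05,  9.63544625e-04, -8.42581305e-04, -1.17123891e-03,
       -1.63864082e-03,  3.36742693e-05]), 'joint_efforts': array([ 2.55586438e-04, -3.92290914e+01,  1.88393873e+01,  4.18602750e+00,
       -4.69249891e-03,  8.87764529e-09]), 'position': array([259.02923373, 568.15462745, 230.20043315]), 'ee_rot': array([ 9.77188433e-01, -2.12371226e-01, -2.04876681e-04,  1.08903195e-03]), 'contact_force': array([-0.21013816, -0.58341669,  0.63817876]), 'wrist_torque': array([-0.02858578, -0.0435519 ,  0.02049965]), 'gripper_width': 85.57122626140183}
scene [[377.51047243   0.         255.4638839 ]
 [  0.         377.51047243 187.59314607]
 [  0.           0.           1.        ]] -0.07961538263775848 [[-4.830000e-01  5.940000e-01 -6.430000e-01  1.143593e+03]
 [ 8.760000e-01  3.460000e-01 -3.370000e-01  3.642390e+02]
 [ 2.200000e-02 -7.260000e-01 -6.870000e-01  7.052230e+02]
 [ 0.000000e+00  0.000000e+00  0.000000e+00  1.000000e+00]]
top [[364.70122319   0.         255.66658981]
 [  0.         364.70122319 192.89429609]
 [  0.           0.           1.        ]] -0.09186156428588542 [[ 3.00000e-03 -9.84000e-01  1.78000e-01  3.86278e+02]
 [-9.99000e-01 -1.00000e-02 -3.90000e-02  6.20180e+01]
 [ 4.00000e-02 -1.78000e-01 -9.83000e-01  9.89949e+02]
 [ 0.00000e+00  0.00000e+00  0.00000e+00  1.00000e+00]]
wrist [[272.85000874   0.         256.16430586]
 [  0.         272.85000874 189.60249168]
 [  0.           0.           1.        ]] -0.053967409972003035 [[-4.16000e-01 -8.66000e-01 -2.76000e-01  3.29105e+02]
 [-9.09000e-01  3.98000e-01  1.23000e-01  5.36193e+02]
 [ 3.00000e-03  3.02000e-01 -9.53000e-01  3.71846e+02]
 [ 0.00000e+00  0.00000e+00  0.00000e+00  1.00000e+00]]
```

View pics/scene0.png

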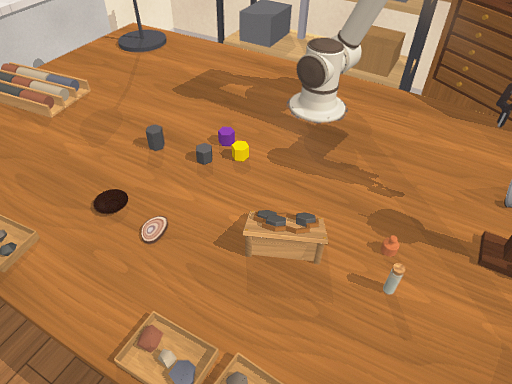

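View pics/top0.png

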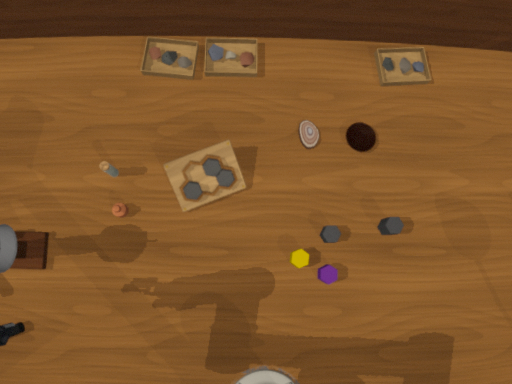

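View pics/wrist0.png

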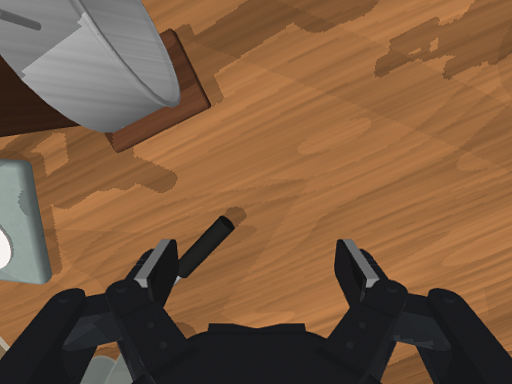

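Run:
```python
from h import *
import pickle
for n in ['top','scene']:
    st,im=pickle.load(open(n+'0.pkl','rb'));P=cloud(im)
    pts={'top':dict(short=(330,234),tall=(391,226),yel=(300,258),pur=(328,274),board=(197,172),mid=(208,184)),'scene':dict(short=(204,150),tall=(155,130),yel=(241,147),pur=(227,132))}[n]
    for k,(u,v) in pts.items(): print(n,k,P[v,u].round(1))
    print(np.nanmedian(np.abs(P[200:300,100:150 if n=='top' else 140].reshape(-1,3)[:,2])))
    if n=='top': save('topc.png',im,(140,300,150,420),2.9)
    else: save('scenec.png',im,(110,280,90,350),3)
```

```text
top short [ 449.7 -170.    46.8]
top tall [ 469.2 -328.3   65.8]
top yel [387.9 -90.3  44.3]
top pur [ 347.  -161.8   47.5]
top board [608.8 178.8  58.1]
top mid [580.9 151.   39.2]
1.4175623725801643
scene short [nan nan nan]
scene tall [ 476.7 -324.7   64.8]
scene yel [394.9 -79.4  42.6]
scene pur [ 353.3 -153.    43.7]
1.7220435481340246
```

View pics/topc.png

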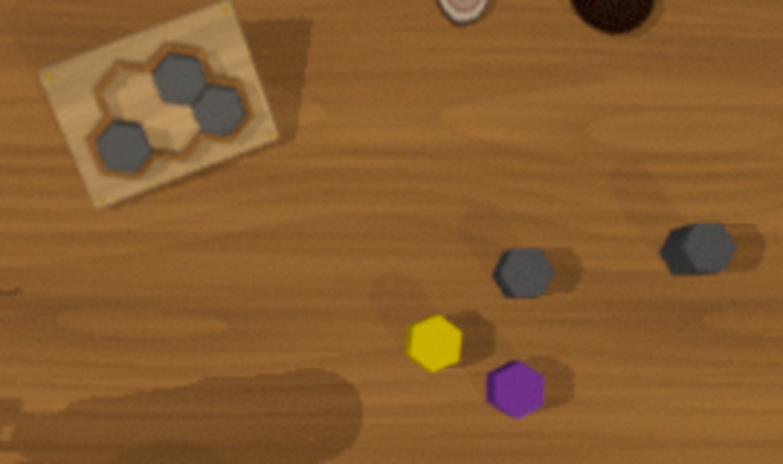

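View pics/scenec.png

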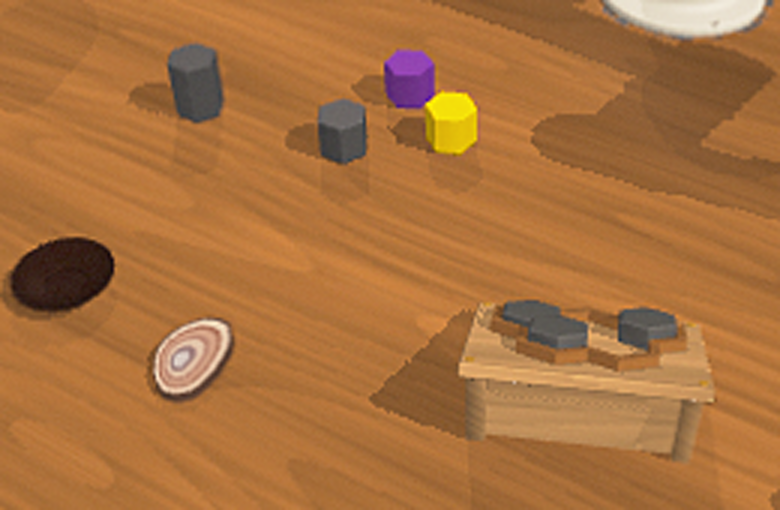

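Call:
apply_moves(plan=[-1,0.04,-0.05,0.02,7,-1,0.065,-0.08,0.02,14,-1,0.09,-0.11,0.02,21,-1,0.115,-0.14,0.02,28,-1,0.14,-0.17,0.02,35,-1,0.165,-0.205,0.02,42,-1,0.19,-0.235,0.02,45,-1,0.215,-0.265,0.02,45])

```text
clock: 0.82
position: [464.4, 314.6, 251.2]
ee_rot: [0.984, 0.179, -0.0, 0.0]
contact_force: [0.4, 0.7, -0.3]
gripper_width: 85.5
```

Call:
apply_moves(plan=[-1,0.025,-0.03,0,0,-1,0.05,-0.06,0,0,-1,0.075,-0.09,0,0,-1,0.1,-0.12,0,0,-1,0.115,-0.145,0,0,-1,0.115,-0.145,0,0])

```text
clock: 1.32
position: [580.8, 167.1, 250.4]
ee_rot: [0.985, 0.175, -0.001, 0.001]
contact_force: [1.4, 0.5, 0.8]
gripper_width: 85.6
```

Run:
```python
from h import *
import pickle
st=arm.read_state();im=arm.get_image('wrist');save('w1.png',im);pickle.dump((st,im),open('w1.pkl','wb'))
print(st['position'],st['joint_vel'].round(3),st['joints'].round(2))
```

```text
[580.8014244  167.06007616 250.36397509] [ 0.068 -0.018 -0.026 -0.023  0.005 -0.056] [ 0.55  0.34 -0.01  0.   -1.22  1.37]
```

View pics/w1.png

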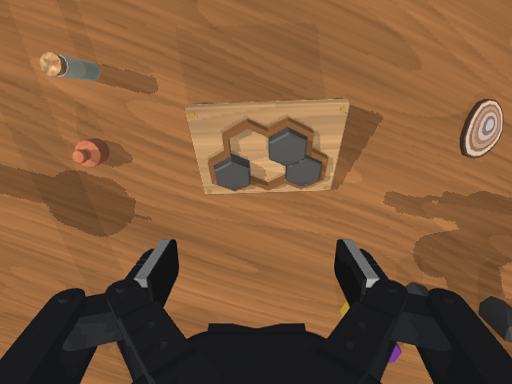

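```bash
cat > bedfit.py <<'E'
from h import *
import pickle,sys
from scipy.optimize import least_squares
def bedR(yaw,sl):
    c,s=np.cos(yaw),np.sin(yaw);Z=np.array([[c,-s,0],[s,c,0],[0,0,1]])
    c,s=np.cos(sl),np.sin(sl);Y=np.array([[c,0,-s],[0,1,0],[s,0,c]])
    return Z@Y
E
python3 - <<'E'
from bedfit import *
st,im=pickle.load(open('w1.pkl','rb'));save('w1c.png',im,(85,205,170,370),4)
P=cloud(im,st)
for u,v in [(200,110),(340,105),(325,185),(215,190),(268,135),(265,168)]: print(P[v,u].round(1))
# bench height
print(np.nanmedian(P[60:80,200:350,2]),np.nanmedian(P[205:225,200:320,2]))
reg=P[105:185,195:345].reshape(-1,3)
E
```

```text
[625.3 248.9  80.6]
[683.5 105.9  80.4]
[582.4  63.   22. ]
[521.2 207.5  20.4]
[624.7 168.2  73.9]
[579.7 153.7  38.4]
-0.9387712983674419 -1.047016477683826
```

View pics/w1c.png

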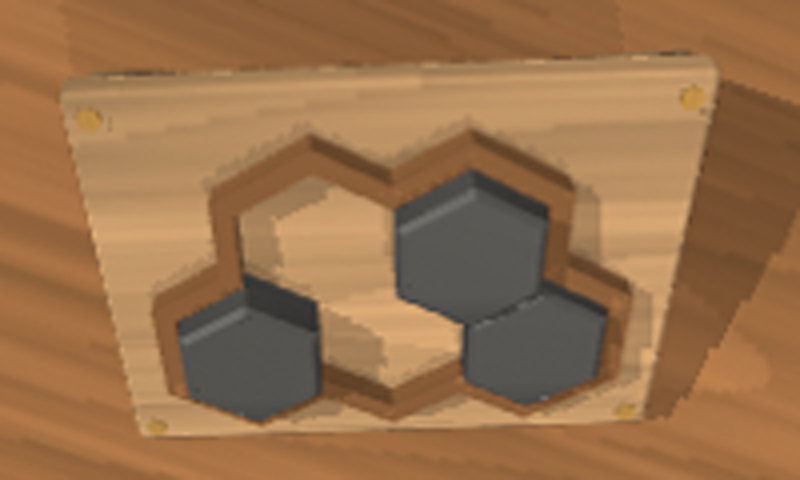

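Run:
```python
from bedfit import *
st,im=pickle.load(open('w1.pkl','rb'));P=cloud(im,st)
px=np.array([[186,105],[349.5,99.5],[330.3,190.3],[205,194]]);mod=np.array([[70,92,0],[70,-92,0],[-70,-92,0],[-70,92,0.]])
def f(p,full=False):
    sl=np.radians(28);z=50
    if full: z=p[3];sl=p[4]
    W=mod@bedR(p[2],sl).T+[p[0],p[1],z]
    return (proj(im,W,st)-px).ravel()
r=least_squares(f,[595,155,.35]);print(r.x,np.degrees(r.x[2]),r.fun.round(1))
r2=least_squares(f,[595,155,.35,50,.49],args=(True,));print(r2.x,np.degrees(r2.x[2:]),r2.fun.round(1))
# depth plane
B=bedR(r.x[2],np.radians(28));o=np.array([r.x[0],r.x[1],50])
Q=(P-o)@B
m=(np.abs(Q[...,0])<66)&(np.abs(Q[...,1])<88)&(np.abs(Q[...,2])<5)
X=P[m];c=X.mean(0);n=np.linalg.svd(X-c,full_matrices=False)[2][2];n*=np.sign(n[2])
print('n',n,'slope',np.degrees(np.arccos(n[2])),'yaw',np.degrees(np.arctan2(-n[1],-n[0])),'z off',Q[m][:,2].mean(),m.sum())
# stub tops
g=im['color'].astype(int);dark=(g.max(-1)<110)
for name,cx,cy in [('L',-19.7,45.4),('R',-19.7,-45.4),('BR',19.7,-22.7)]:
    s=dark&(np.hypot(Q[...,0]-cx,Q[...,1]-cy)<30)&(Q[...,2]>12)
    q=Q[s];h=np.median(q[:,2]);s&=np.abs(Q[...,2]-h)<2.0
    q=Q[s];mm=s.astype(np.uint8)
    # ext in board coords
    print(name,h,'mean',q.mean(0).round(1),'mid x',(q[:,0].min()+q[:,0].max())/2,'mid y',(q[:,1].min()+q[:,1].max())/2, np.ptp(q,0).round(1))
```

```text
[6.00986214e+02 1.58466158e+02 3.83264751e-01] 21.95945266696798 [-2.5  0.5  2.6  0.6  0.7 -0.6 -0.8 -0.3]
[6.00359761e+02 1.57862013e+02 3.82861515e-01 4.27171828e+01
 4.44697134e-01] [  21.93634896 2447.5142859    25.47926897] [-0.  -0.1 -0.   0.1  0.  -0.1  0.1  0.1]
n [-0.43587867 -0.17515659  0.88279667] slope 28.0184137065313 yaw 21.89258639149321 z off 0.3292991875903406 7282
L 18.069775852656115 mean [-20.1  45.   18.1] mid x -20.42781767553321 mid y 45.42342045252372 [47.2 44.1  3.8]
R 15.160602836852158 mean [-19.6 -44.6  15.1] mid x -17.746621279944158 mid y -42.810591545931764 [53.8 46.8  3.8]
BR 17.946467899170813 mean [ 19.3 -22.4  18. ] mid x 16.814305420215028 mid y -22.62098941927332 [50.3 44.   3.9]
```

Call:
apply_moves(plan=[-1,-0.015,-0.035,0,0,-1,-0.03,-0.07,0,0,-1,-0.045,-0.105,0,0,-1,-0.06,-0.14,0,0,-1,-0.075,-0.175,0,0,-1,-0.09,-0.21,0,0,-1,-0.105,-0.245,0,0,-1,-0.12,-0.28,0,0])

```text
clock: 2.03
position: [457.5, -109.1, 251.4]
ee_rot: [0.984, 0.179, 0.0, -0.0]
contact_force: [0.0, -0.2, -0.2]
gripper_width: 85.1
```

Call:
apply_moves(plan=[-1,-0.015,-0.03,0,0,-1,-0.03,-0.05,0,0,-1,-0.03,-0.05,0,0,-1,-0.03,-0.05,0,0])

```text
clock: 2.37
position: [428.2, -158.7, 251.5]
ee_rot: [0.984, 0.177, 0.0, -0.0]
contact_force: [-0.1, 0.5, -0.1]
gripper_width: 85.5
```

Run:
```python
from h import *
import pickle
st=arm.read_state();im=arm.get_image('wrist');save('w2.png',im);pickle.dump((st,im),open('w2.pkl','wb'))
print(st['position'],st['ee_rot'],st['joint_vel'].round(3),st['joints'].round(2))
```

```text
[ 428.15596783 -158.7263064   251.45127845] [ 9.84161218e-01  1.77275516e-01  2.84936763e-04 -8.91234076e-05] [ 0.033  0.016  0.019  0.002  0.005 -0.003] [ 0.    0.08 -0.35 -0.   -1.14  1.93]
```

View pics/w2.png

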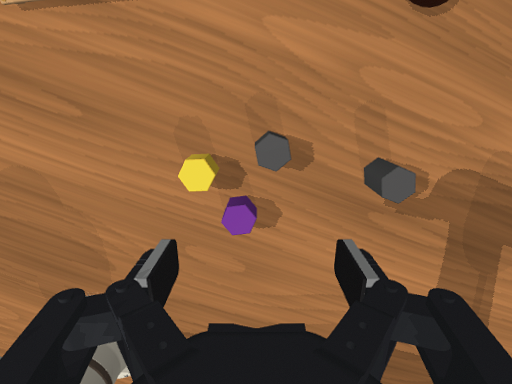

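```bash
cat > hexfit.py <<'E'
from h import *
from scipy.optimize import minimize
def darkmask(im): 
    g=im['color'].astype(int); return ((g.max(-1)<115)&(np.ptp(g,-1)<25))
def fithex(im,st,u,v,H,guess=None,r=45):
    P=cloud(im,st);d=darkmask(im)
    box=np.zeros_like(d);box[max(0,v-r):v+r,max(0,u-r):u+r]=1
    up=P[...,2]>3   # above bench
    m=(d&box&up).astype(np.uint8)
    n,l,s,c=cv2.connectedComponentsWithStats(m);m=(l==l[v,u])
    t=m&(np.abs(P[...,2]-np.median(P[v-3:v+4,u-3:u+4,2]))<3)
    X=P[t];c0=X[:,:2].mean(0)
    def hexpts(x,y,a):
        k=a+np.arange(6)*np.pi/3;R=44/np.sqrt(3)
        T=np.c_[x+R*np.cos(k),y+R*np.sin(k),np.full(6,H)];B=np.c_[x+(R-2.3)*np.cos(k),y+(R-2.3)*np.sin(k),np.zeros(6)]
        M=T.copy();M[:,2]=4;M[:,:2]=T[:,:2];return np.r_[T,M,B]
    S=8
    def cost(p):
        q=proj(im,hexpts(*p),st);hull=cv2.convexHull(q.astype(np.float32))[:,0]
        x0,y0=u-r-10,v-r-10;n=2*r+20
        can=np.zeros((n*4,n*4),np.uint8)
        cv2.fillPoly(can,[np.round(((hull-[x0,y0]+.5)*4-.5)*16).astype(np.int32)],1,shift=4)
        can=can.reshape(n,4,n,4).mean((1,3))
        mm=np.zeros((n,n));ys,xs=np.nonzero(m);mm[ys-y0,xs-x0]=1
        return np.abs(can-mm).sum()
    best=None
    for a in np.radians([0,15,30,45]):
        r_=minimize(cost,[c0[0],c0[1],a],method='Nelder-Mead',options=dict(initial_simplex=np.array([[c0[0],c0[1],a],[c0[0]+4,c0[1],a],[c0[0],c0[1]+4,a],[c0[0],c0[1],a+.2]]),xatol=.02,fatol=.01))
        if best is None or r_.fun<best.fun:best=r_
    return best.x,best.fun,m.sum(),c0,np.median(X[:,2])
E
python3 - <<'E'
from hexfit import *
import pickle
st,im=pickle.load(open('w2.pkl','rb'))
for n,u,v,H in [('short',273,151,44),('tall',397,185,66)]:
    x,f,N,c0,z=fithex(im,st,u,v,H);print(n,x.round(2),'corner deg',np.degrees(x[2])%60,'cost',f,N,'topcentroid',c0,z)
st,im=pickle.load(open('top0.pkl','rb'))
for n,u,v,H in [('short',330,234,44),('tall',391,226,66)]:
    x,f,N,c0,z=fithex(im,None,u,v,H,r=30);print(n,x.round(2),'corner deg',np.degrees(x[2])%60,'cost',f,N,'topcentroid',c0,z)
E
```

```text
short [ 451.07 -173.15    0.53] corner deg 30.478051056677298 cost 64.125 1048 topcentroid [ 451.505416   -173.12720781] 42.9035648842343
tall [ 471.48 -335.53    0.48] corner deg 27.392770651504005 cost 97.5625 1583 topcentroid [ 471.76362992 -334.82908098] 65.15578438947432
short [ 451.92 -175.49    0.61] corner deg 34.737305221615166 cost 35.875 265 topcentroid [ 451.29662903 -173.88830264] 44.086960404361434
tall [ 472.83 -338.35    0.65] corner deg 37.493585642129574 cost 42.5625 349 topcentroid [ 472.02276512 -336.32778123] 65.89584610333168
```

Run:
```python
from hexfit import *
import pickle
st,im=pickle.load(open('w2.pkl','rb'))
for n,x,y,a,H,u,v in [('short',451.3,-173.15,30.5,44,273,151),('tall',471.6,-335.2,27.4,66,397,185)]:
    c=cv2.resize(im['color'][v-30:v+30,u-35:u+35,::-1],None,fx=9,fy=9,interpolation=cv2.INTER_CUBIC)
    for R,h in [(25.4,H),(25.4,4)]:
        k=np.radians(a)+np.arange(6)*np.pi/3;q=proj(im,np.c_[x+R*np.cos(k),y+R*np.sin(k),np.full(6,h)],st)
        cv2.polylines(c,[np.round((q-[u-35,v-30]+.5)*9-.5).astype(int)],True,(0,255,0),1)
    cv2.imwrite(f'pics/ov_{n}.png',c)
a=cv2.imread('pics/ov_short.png');b=cv2.imread('pics/ov_tall.png');cv2.imwrite('pics/ov.png',cv2.resize(np.hstack([a,b]),None,fx=.63,fy=.63))
```

```text
(no output)
```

View pics/ov.png

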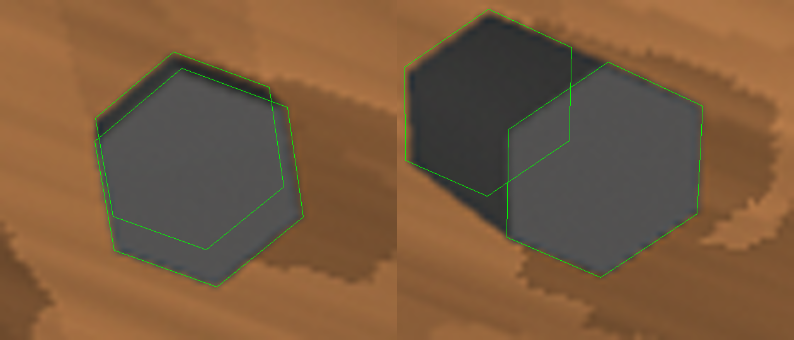

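Call:
apply_moves(plan=[-0.45,0.012,-0.008,-0.03,6,-0.45,0.023,-0.0145,-0.06,10,-0.45,0.023,-0.0145,-0.095,10,-0.45,0.023,-0.0145,-0.13,10,-0.45,0.023,-0.0145,-0.155,10,-0.45,0.023,-0.0145,-0.16,10,-0.45,0.023,-0.0145,-0.16,10])

```text
clock: 3.0
position: [451.5, -172.1, 89.8]
ee_rot: [0.965, 0.264, -0.002, -0.001]
contact_force: [-0.3, 0.5, 0.4]
gripper_width: 61.6
```

Run:
```python
from h import *
import pickle
st=arm.read_state();im=arm.get_image('wrist');save('w3.png',im);pickle.dump((st,im),open('w3.pkl','wb'))
print(st['position'],st['ee_rot'],2*np.degrees(np.arctan2(st['ee_rot'][1],st['ee_rot'][0])),st['gripper_width'],st['joint_vel'].round(3))
print(arm.read_state()['position'],arm.read_state()['position'])
```

```text
[ 451.49763494 -172.08807632   89.79573781] [ 9.64531343e-01  2.63959447e-01 -2.08703878e-03 -5.84874746e-04] 30.610337956362294 61.557532656212295 [-0.007 -0.053  0.054  0.016 -0.018  0.002]
[ 452.84980743 -172.40621709   91.54215164] [ 452.84980743 -172.40621709   91.54215164]
```

View pics/w3.png

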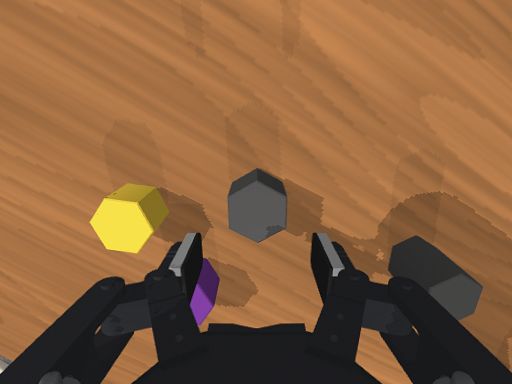

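Run:
```python
from hexfit import *
import pickle
st,im=pickle.load(open('w3.pkl','rb'))
x,f,N,c0,z=fithex(im,st,258,208,44,r=60);print(x.round(2),'corner deg',np.degrees(x[2])%60,f,N,c0,z)
for n in ['w1','w3']:
    st,im=pickle.load(open(n+'.pkl','rb'));M=im['mount'];K=im['camera_matrix']
    P=cloud(im,st);R=Rq(st['ee_rot']);T=(P-st['position'])@R
    m=(np.linalg.norm(T,axis=-1)<90)&(im['range_z']<230)
    q=T[m];z=q[:,2]
    for s in (-1,1):
        k=q[np.sign(q[:,1])==s];i=np.argsort(-k[:,2])[:60]
        print(n,st['gripper_width'],s,'tip z max',k[:,2].max().round(1),np.percentile(k[i],[10,50,90],axis=0).round(1).tolist())
```

```text
[ 451.07 -172.95    0.55] corner deg 31.26301920078855 163.6875 3377 [ 451.74563036 -172.45078236] 42.97916714206558
w1 85.574026931528 -1 tip z max -11.2 [[-8.3, -43.4, -14.8], [-0.9, -43.1, -13.8], [8.9, -42.8, -12.3]]
w1 85.574026931528 1 tip z max -11.6 [[-7.4, 42.4, -15.0], [0.2, 42.6, -13.9], [8.7, 43.0, -12.4]]
w3 61.557532656212295 -1 tip z max 81.5 [[13.4, -18.3, 73.3], [18.5, -9.3, 76.6], [22.9, -1.8, 79.5]]
w3 61.557532656212295 1 tip z max 81.8 [[14.2, 2.3, 74.0], [19.0, 10.2, 76.9], [23.3, 19.0, 79.9]]
```

Run:
```python
from hexfit import *
import pickle
st,im=pickle.load(open('w3.pkl','rb'))
P=cloud(im,st);R=Rq(st['ee_rot']);T=(P-st['position'])@R
for s in (-1,1):
    m=(T[...,2]<25)&(T[...,2]>-40)&(np.abs(T[...,0])<20)&(np.sign(T[...,1])==s)
    k=T[m];k=k[np.argsort(-k[:,2])];print(s,k[:5].round(1).tolist(),k[60].round(1),k[:,1].min(),k[:,1].max(),k[:,0].min(),k[:,0].max())
```

```text
-1 [[-4.0, -31.2, -4.5], [-5.2, -31.2, -4.6], [4.4, -31.1, -4.7], [1.3, -31.4, -4.7], [5.7, -31.0, -4.8]] [  8.4 -31.2  -8.8] -45.00738941390168 -30.690055330604928 -11.954121587149862 11.323201607974447
1 [[5.3, 30.6, -4.3], [-8.2, 30.9, -4.3], [-4.1, 30.6, -4.5], [-4.7, 30.6, -4.6], [-5.3, 30.6, -4.7]] [ 6.5 30.8 -8.8] 30.12800105117541 44.61960381588309 -12.277977270240203 11.068289437295565
```

Call:
apply_moves(plan=[-0.45,-0.0012,-0.0005,-0.03,0,-0.45,-0.0012,-0.0005,-0.055,0,-0.45,-0.0012,-0.0005,-0.069,0,-0.45,-0.0012,-0.0005,-0.069,0,1,-0.0012,-0.0005,-0.069,0,1,-0.0012,-0.0005,-0.069,0,1,-0.0012,-0.0005,-0.069,0,1,-0.0012,-0.0005,-0.069,0])

```text
clock: 3.72
position: [452.8, -173.6, 24.6]
ee_rot: [0.965, 0.263, 0.003, 0.001]
contact_force: [-0.2, 2.6, 7.8]
gripper_width: 42.8
```

Call:
apply_moves(plan=[1,0,0,0,0,1,0,0,0,0])

```text
clock: 3.88
position: [452.8, -173.6, 24.5]
ee_rot: [0.965, 0.263, 0.002, 0.001]
contact_force: [-0.2, 2.8, 7.6]
gripper_width: 42.6
```

```bash
cat > tip.py <<'E'
from hexfit import *
import pickle,sys
n=sys.argv[1]
st=arm.read_state();im=arm.get_image('wrist');save(n+'.png',im);pickle.dump((st,im),open(n+'.pkl','wb'))
print(st['clock'],st['position'].round(1),2*np.degrees(np.arctan2(st['ee_rot'][1],st['ee_rot'][0])),st['gripper_width'],st['contact_force'].round(1))
E
python3 tip.py w4
```

```text
3.8833 [ 452.8 -173.6   24.5] 30.542224991822618 42.64405916789585 [-0.2  2.8  7.6]
```

View pics/w4.png

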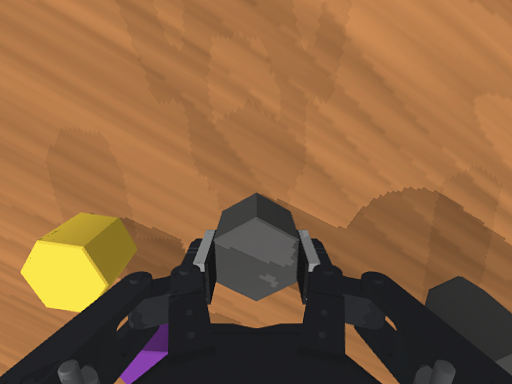

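Call:
apply_moves(plan=[1,0,0,0.02,0,1,0,0,0.05,0,1,0,0,0.085,0,1,0,0,0.1,0,1,0,0,0.1,0])

```text
clock: 4.35
position: [453.4, -174.0, 127.1]
ee_rot: [0.965, 0.263, 0.005, 0.002]
contact_force: [0.4, 0.4, -1.2]
gripper_width: 42.7
```

```bash
python3 tip.py w5
python3 - <<'E'
from hexfit import *
import pickle
st,im=pickle.load(open('w5.pkl','rb'));R=Rq(st['ee_rot']);T=(cloud(im,st)-st['position'])@R
for s in (-1,1):
    m=(T[...,2]<25)&(T[...,2]>-40)&(np.abs(T[...,0])<20)&(np.sign(T[...,1])==s)&(np.abs(T[...,1])>25)
    k=T[m];k=k[np.argsort(-k[:,2])];print(s,k[:3].round(1).tolist(),k[30].round(1))
d=darkmask(im);
for (u,v) in [(257,250),(257,265),(257,280),(240,260),(275,260),(257,210)]: print(u,v,T[v,u].round(1))
E
```

```text
4.35 [ 453.4 -174.   127.1] 30.53171019007366 42.65649450571301 [ 0.4  0.4 -1.2]
-1 [[9.9, -26.9, -4.5], [10.3, -26.2, -5.4], [10.4, -27.8, -5.5]] [  6.4 -33.9  -9.6]
1 [[10.2, 25.7, -5.2], [10.2, 27.3, -5.4], [10.5, 26.7, -5.9]] [  6.5  32.1 -10.1]
257 250 [  5.1   0.2 -17.9]
257 265 [ -3.2   0.2 -18.9]
257 280 [-12.5   0.2 -18.8]
240 260 [ -0.3  -8.6 -18.7]
275 260 [ -0.5   9.5 -18.5]
257 210 [23.4  0.3 -8.5]
```

View pics/w5.png

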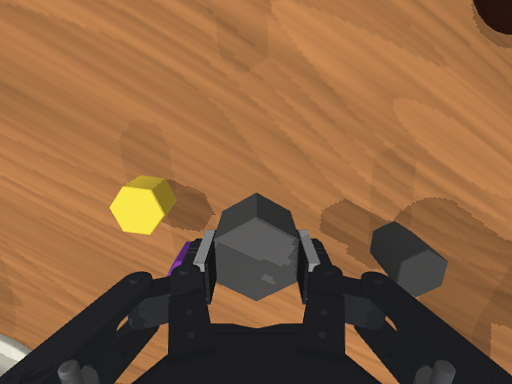

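Call:
apply_moves(plan=[1,0.006,0.016,0.023,0,1,0.017,0.046,0.023,0,1,0.029,0.077,0.023,-3,1,0.041,0.108,0.023,-6,1,0.053,0.139,0.023,-8.6,1,0.065,0.17,0.023,-8.6,1,0.077,0.202,0.023,-8.6,1,0.088,0.233,0.023,-8.6])

```text
clock: 5.07
position: [537.8, 60.8, 143.6]
ee_rot: [0.982, 0.19, -0.002, 0.0]
contact_force: [1.4, -0.6, -1.2]
gripper_width: 42.4
```

Call:
apply_moves(plan=[1,0.011,0.03,0,0,1,0.02,0.055,0,0,1,0.029,0.077,0,0,1,0.033,0.089,0,0,1,0.033,0.089,0,0,1,0.033,0.089,0,0])

```text
clock: 5.57
position: [570.6, 148.2, 143.7]
ee_rot: [0.982, 0.19, -0.002, 0.0]
contact_force: [-0.7, 0.1, -2.0]
gripper_width: 42.7
```

```bash
python3 tip.py w6
```

```text
5.5667 [570.6 148.2 143.7] 21.91082808816103 42.66113658294588 [-0.7  0.1 -2. ]
```

View pics/w6.png

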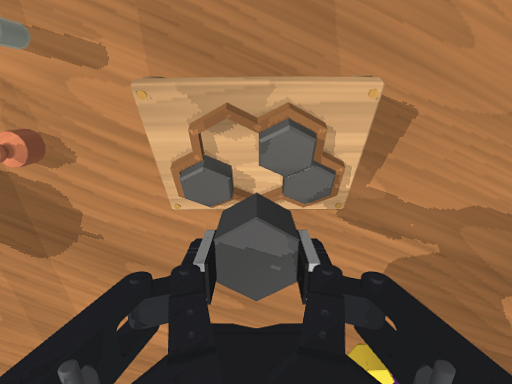

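```bash
cat > stubs.py <<'E'
from bedfit import *
from hexfit import darkmask
import sys
st,im=pickle.load(open(sys.argv[1]+'.pkl','rb'));P=cloud(im,st)
o=np.array([601,158.5,50]);B=bedR(np.radians(21.95),np.radians(28))
def hexm(cx,cy,h,R=25.4):
    k=np.arange(6)*np.pi/3;return np.c_[cx+R*np.cos(k),cy+R*np.sin(k),np.full(6,h)]
C=[(-19.7,45.4,18),(-19.7,-45.4,15.2),(19.7,-22.7,18)]
Q=(P-o)@B;d=darkmask(im)
obs=[]
for cx,cy,h in C:
    s=d&(np.abs(Q[...,2]-h)<2.2)&(np.hypot(Q[...,0]-cx,Q[...,1]-cy)<28)
    q=Q[s];print('mean',q.mean(0).round(2),s.sum(),'res',(q.mean(0)-[cx,cy,h]).round(2))
m=(np.abs(Q[...,0])<66)&(np.abs(Q[...,1])<88)&(np.abs(Q[...,2])<4)
print('plane z',np.median(Q[m][:,2]))
c=im['color'][:,:,::-1].copy();c=cv2.resize(c,None,fx=1.5,fy=1.5,interpolation=cv2.INTER_CUBIC)
for cx,cy,h in C+[(-19.7,0,0),(19.7,22.7,0)]:
    q=proj(im,o+hexm(cx,cy,h)@B.T,st);cv2.polylines(c,[np.round((q+.5)*1.5-.5).astype(int)],True,(0,255,0),1)
q=proj(im,o+np.array([[70,92,0],[70,-92,0],[-70,-92,0],[-70,92,0.]])@B.T,st);cv2.polylines(c,[np.round((q+.5)*1.5-.5).astype(int)],True,(0,0,255),1)
cv2.imwrite('pics/'+sys.argv[1]+'_ov.png',c)
E
python3 stubs.py w6
```

```text
mean [-19.65  44.99  18.1 ] 1456 res [ 0.05 -0.41  0.1 ]
mean [-19.31 -44.51  15.1 ] 1417 res [ 0.39  0.89 -0.1 ]
mean [ 19.24 -22.14  18.08] 2052 res [-0.46  0.56  0.08]
plane z 0.3144671007579452
```

View pics/w6_ov.png

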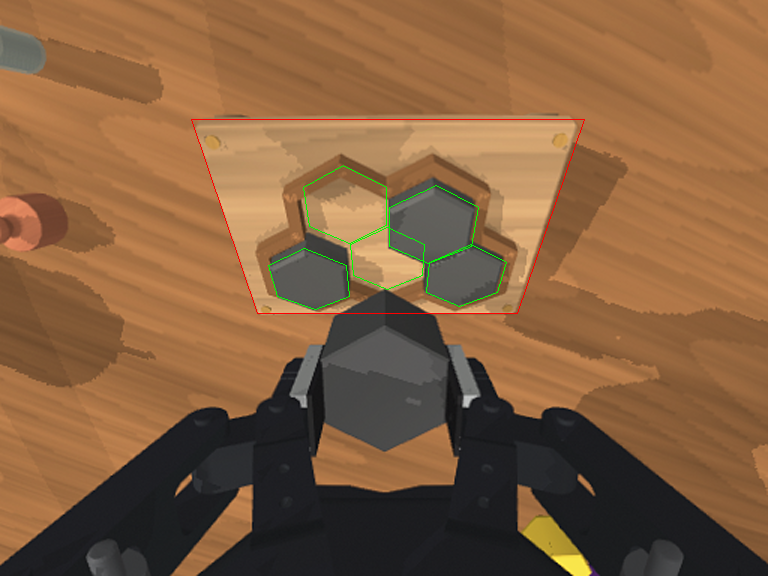

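Call:
apply_moves(plan=[1,0.0047,0,-0.02,0,1,0.0047,0,-0.045,0,1,0.0047,0,-0.06,0,1,0.0047,0,-0.0637,0,1,0.0047,0,-0.0637,0])

```text
clock: 6.03
position: [575.1, 146.7, 80.3]
ee_rot: [0.982, 0.189, -0.002, 0.001]
contact_force: [-0.6, 0.0, -2.3]
gripper_width: 42.7
```

```bash
python3 tip.py w7;  python3 stubs.py w7
python3 - <<'E'
from h import *
im=arm.get_image('scene');save('s7.png',im,(190,270,220,350),6)
E
```

```text
6.0333 [575.1 146.7  80.3] 21.80612379541961 42.65567538421401 [-0.6  0.  -2.3]
mean [-17.35  45.85  18.13] 2165 res [2.35 0.45 0.13]
mean [-18.02 -45.73  15.21] 2013 res [ 1.68 -0.33  0.01]
mean [ 19.66 -21.82  18.12] 3703 res [-0.04  0.88  0.12]
plane z 0.336732932375312
```

View pics/w7_ov.png

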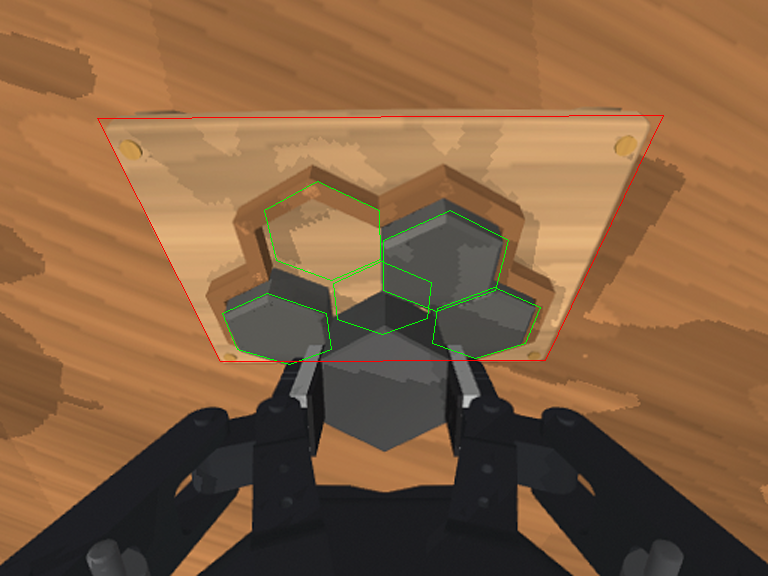

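View pics/s7.png

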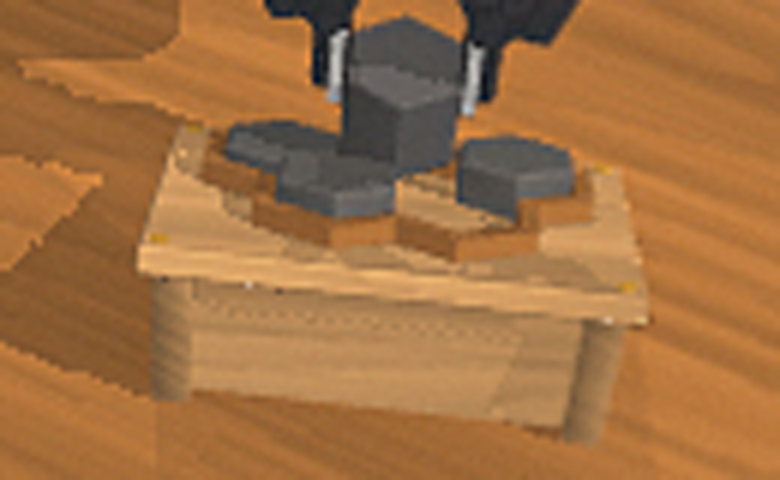

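Call:
apply_moves(plan=[1,0,0.002,0,0,1,0,0.002,-0.004,0,1,0,0.002,-0.006,0,1,0,0.002,-0.007,0,1,0,0.002,-0.008,0,1,0,0.002,-0.009,0,1,0,0.002,-0.009,0])

```text
clock: 6.72
position: [575.9, 150.4, 72.7]
ee_rot: [0.982, 0.19, -0.0, -0.0]
contact_force: [-4.3, 1.3, -0.6]
gripper_width: 42.8
```

```bash
python3 tip.py w8
python3 - <<'E'
from h import *
im=arm.get_image('scene');save('s8.png',im,(190,270,220,350),6)
E
```

```text
6.7167 [575.9 150.4  72.7] 21.894035184654065 42.81794878299578 [-4.3  1.3 -0.6]
```

View pics/w8.png

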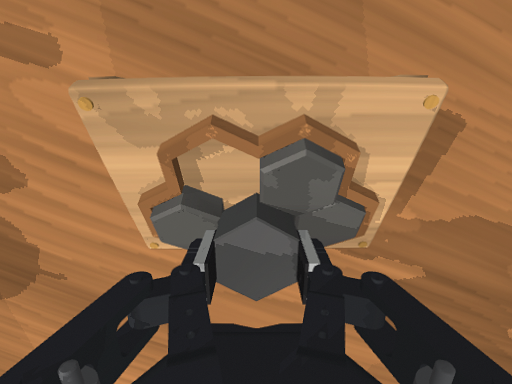

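View pics/s8.png

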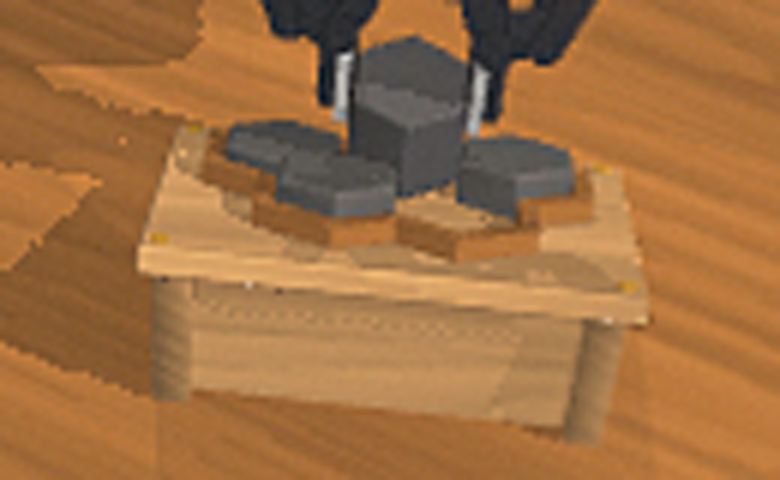

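Call:
apply_moves(plan=[1,-0.0011,-0.0018,0,0,1,-0.0011,-0.0018,0,0,1,-0.0013,-0.0019,-0.001,0,1,-0.0016,-0.002,-0.002,0,1,-0.002,-0.0022,-0.003,0,1,-0.002,-0.0022,-0.003,0])

```text
clock: 7.32
position: [575.5, 148.7, 71.5]
ee_rot: [0.982, 0.19, 0.002, -0.0]
contact_force: [-5.5, 1.2, 7.9]
gripper_width: 42.6
```

```bash
cat > look.sh <<'X'
python3 tip.py w$1; python3 - $1 <<'E'
from h import *
import sys
n=sys.argv[1]
im=arm.get_image('scene');save('tmp.png',im,(190,270,220,350),5)
a=cv2.imread('pics/tmp.png');b=cv2.imread(f'pics/w{n}.png')[60:384,100:420];b=cv2.resize(b,(395,400))
cv2.imwrite(f'pics/c{n}.png',cv2.resize(np.hstack([a[:,:400] if 0 else cv2.resize(a,(400,246)).copy() if 0 else a[:,120:520],b]),(800,402)))
st=arm.read_state();p=st['position'];dx,dy=p[0]-601,p[1]-158.5
print('u',round(dx*.9275+dy*.3738,2),'lat',round(-dx*.3738+dy*.9275,2),'z',p[2].round(2),'F',st['contact_force'].round(1),'tq',st['wrist_torque'].round(2),st['gripper_width'].round(2))
E
X
bash look.sh 9
```

```text
7.3167 [575.5 148.7  71.5] 21.94395979687162 42.622821193453106 [-5.5  1.2  7.9]Traceback (most recent call last):
  File "<stdin>", line 8, in <module>
AttributeError: 'float' object has no attribute 'round'
```

View pics/c9.png

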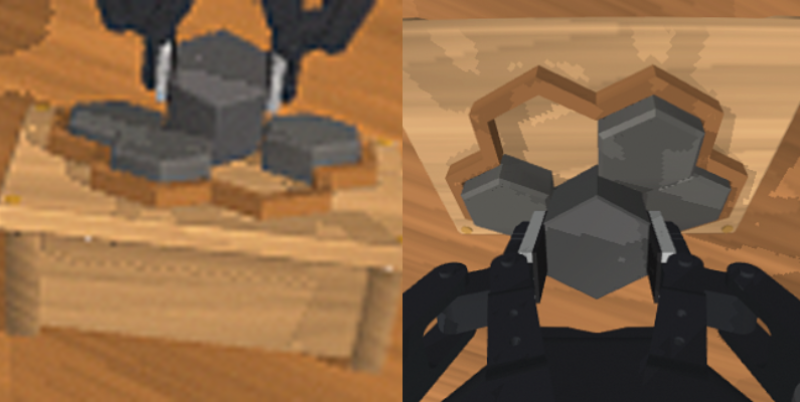

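```bash
sed -i "s/,st\['gripper_width'\].round(2))/,round(float(st['gripper_width']),2))/" look.sh; echo ok
```

```text
ok
```

Call:
apply_moves(plan=[1,-0.0004,-0.0002,-0.001,0,1,-0.0008,-0.0003,-0.002,0,1,-0.0012,-0.0005,-0.003,0,1,-0.0016,-0.0006,-0.004,0,1,-0.002,-0.0008,-0.005,0,1,-0.002,-0.0008,-0.005,0])

```text
clock: 7.92
position: [575.5, 148.7, 70.8]
ee_rot: [0.982, 0.191, 0.005, -0.0]
contact_force: [-9.8, 0.7, 24.4]
gripper_width: 42.7
```

```bash
bash look.sh 10
```

```text
7.9167 [575.5 148.7  70.8] 22.059318477070608 42.70669771041956 [-9.8  0.7 24.4]
u -27.37 lat 0.46 z 70.83 F [-10.7   0.4  24.3] tq [0.44 2.67 0.05] 42.89
```

View pics/c10.png

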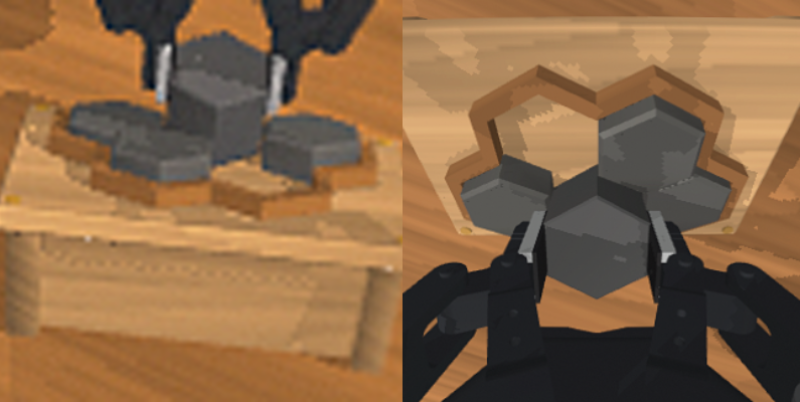

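Call:
apply_moves(plan=[0.3,0,0,0,0,0.2,0,0,0,0,0.15,0,0,0,0,0.1,0,0,0,0])

```text
clock: 8.35
position: [575.4, 148.7, 70.8]
ee_rot: [0.982, 0.191, 0.005, -0.0]
contact_force: [-10.7, -0.4, 24.7]
gripper_width: 42.8
```

```bash
bash look.sh 11
```

```text
8.35 [575.4 148.7  70.8] 22.049729578472263 42.7682996552801 [-10.7  -0.4  24.7]
u -27.35 lat 0.41 z 70.86 F [-10.3   0.8  23.7] tq [0.36 2.62 0.07] 42.67
```

View pics/c11.png

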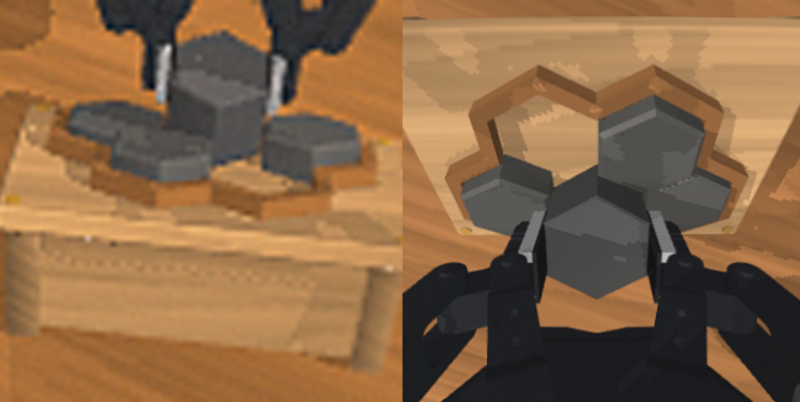

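Call:
apply_moves(plan=[0.06,0,0,0,0,0.04,0,0,0,0,0.03,0,0,0,0])

```text
clock: 8.7
position: [575.4, 148.7, 70.8]
ee_rot: [0.982, 0.191, 0.005, -0.0]
contact_force: [-9.9, 0.9, 23.9]
gripper_width: 42.8
```

Call:
apply_moves(plan=[0.02,0,0,0,0,0.01,0,0,0,0])

```text
clock: 8.87
position: [575.4, 148.7, 70.8]
ee_rot: [0.982, 0.191, 0.005, -0.0]
contact_force: [-9.6, 0.7, 23.1]
gripper_width: 42.5
```

Call:
apply_moves(plan=[0,0,0,0,0,-0.005,0,0,0,0])

```text
clock: 9.03
position: [575.5, 148.7, 70.7]
ee_rot: [0.982, 0.191, 0.005, -0.0]
contact_force: [-9.9, 0.6, 24.8]
gripper_width: 43.1
```

Call:
apply_moves(plan=[-0.01,0,0,0,0,-0.015,0,0,0,0])

```text
clock: 9.2
position: [575.4, 148.6, 70.5]
ee_rot: [0.982, 0.191, 0.004, -0.0]
contact_force: [-7.8, -1.0, 20.8]
gripper_width: 43.2
```

Call:
apply_moves(plan=[-0.015,0,0,0,0,-0.018,0,0,0,0])

```text
clock: 9.37
position: [575.2, 148.5, 70.0]
ee_rot: [0.982, 0.191, 0.004, -0.0]
contact_force: [-8.5, 1.1, 19.6]
gripper_width: 43.4
```

```bash
bash look.sh 12
```

```text
9.3667 [575.2 148.5  70. ] 22.025970257425215 43.4098552446946 [-8.5  1.1 19.6]
u -27.8 lat 0.31 z 69.8 F [-9.1  0.8 20. ] tq [0.33 2.27 0.07] 43.22
```

View pics/c12.png

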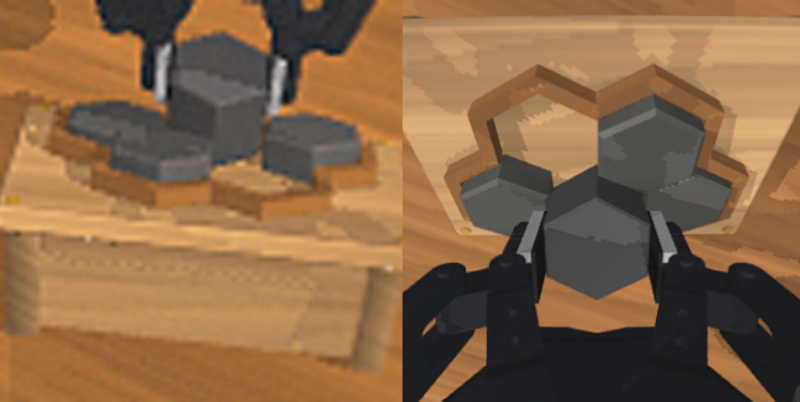

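```bash
cat > tilt.py <<'E'
from hexfit import *
import pickle,sys
st,im=pickle.load(open(sys.argv[1]+'.pkl','rb'));R=Rq(st['ee_rot']);P=cloud(im,st)
T=(P-st['position'])
c,s=np.cos(np.radians(21.95)),np.sin(np.radians(21.95))
U=np.stack([T[...,0]*c+T[...,1]*s,-T[...,0]*s+T[...,1]*c,T[...,2]],-1)  # u,lat,z rel TCP
v0,v1,u0,u1=[int(a) for a in sys.argv[2:6]] if len(sys.argv)>2 else (240,285,225,290)
m=np.zeros(U.shape[:2],bool);m[v0:v1,u0:u1]=1
m&=darkmask(im)&np.isfinite(U[...,2])&(U[...,2]>0)&(U[...,2]<40)&(np.abs(U[...,1])<20)
X=U[m]
rng=np.random.default_rng(0);best=None
for _ in range(300):
    i=rng.choice(len(X),3,False);n=np.cross(X[i[1]]-X[i[0]],X[i[2]]-X[i[0]]);l=np.linalg.norm(n)
    if l<50: continue
    n/=l;k=np.abs((X-X[i[0]])@n)<.8
    if best is None or k.sum()>best.sum():best=k
Y=X[best];c=Y.mean(0);n=np.linalg.svd(Y-c,full_matrices=False)[2][2];n*=np.sign(n[2])
print('tilt to front deg',np.degrees(np.arctan2(-n[0],n[2])).round(2),'side',np.degrees(np.arctan2(n[1],n[2])).round(2),'top ctr rel TCP (u,lat,z)',c.round(1),'n',len(Y),len(X))
E
sed -i '1s/^python3 tip.py w$1;/python3 tip.py w$1; python3 tilt.py w$1;/' look.sh
for i in 8 10 12; do python3 tilt.py w$i; done
```

```text
tilt to front deg 0.17 side -0.05 top ctr rel TCP (u,lat,z) [-1.8 -0.3 18.4] n 2481 2915
tilt to front deg 0.91 side 0.14 top ctr rel TCP (u,lat,z) [-1.9 -0.3 18.5] n 2481 2918
tilt to front deg 1.72 side 0.05 top ctr rel TCP (u,lat,z) [-1.5 -0.2 19.1] n 2495 2913
```

Call:
apply_moves(plan=[-0.02,-0.0005,-0.0002,0,0,-0.02,-0.0009,-0.0004,0,0,-0.02,-0.0009,-0.0004,0,0])

```text
clock: 9.72
position: [574.3, 148.1, 68.9]
ee_rot: [0.982, 0.191, 0.004, -0.0]
contact_force: [-5.5, 0.5, 14.7]
gripper_width: 43.5
```

```bash
bash look.sh 13
```

```text
9.7167 [574.3 148.1  68.9] 22.006468916365577 43.525439161595266 [-5.5  0.5 14.7]
tilt to front deg 3.8 side 0.03 top ctr rel TCP (u,lat,z) [-1.3 -0.4 19.6] n 2536 2910
u -28.6 lat 0.31 z 68.91 F [-6.2  0.4 14.4] tq [0.34 1.7  0.09] 43.56
```

Call:
apply_moves(plan=[-0.02,-0.001,-0.0004,-0.0005,0,-0.02,-0.002,-0.0008,-0.001,0,-0.02,-0.003,-0.0012,-0.0015,0,-0.02,-0.0035,-0.0014,-0.002,0,-0.02,-0.0035,-0.0014,-0.002,0])

```text
clock: 10.23
position: [571.2, 146.9, 65.8]
ee_rot: [0.982, 0.191, 0.004, -0.001]
contact_force: [-3.1, 0.7, 9.5]
gripper_width: 43.5
```

```bash
bash look.sh 14
```

```text
10.2333 [571.2 146.9  65.8] 21.98868178187999 43.541471119139516 [-3.1  0.7  9.5]
tilt to front deg 9.24 side 0.19 top ctr rel TCP (u,lat,z) [-0.8 -0.3 20.6] n 2593 2907
u -31.9 lat 0.36 z 65.86 F [-2.3  0.9  9.2] tq [0.45 0.8  0.06] 43.73
```

View pics/c14.png

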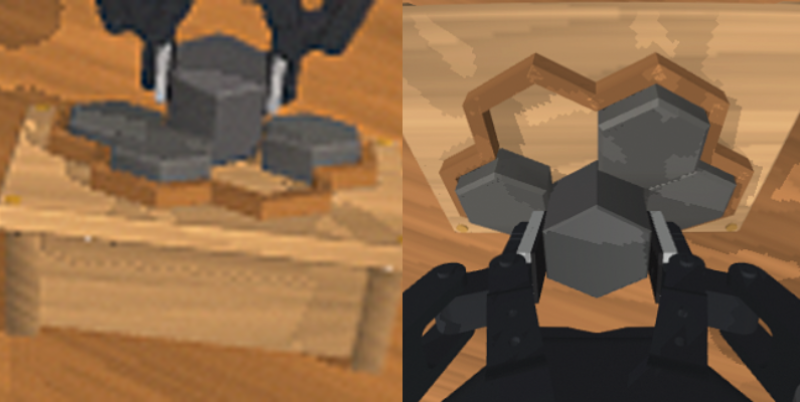

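Call:
apply_moves(plan=[-0.02,-0.0006,-0.0002,-0.0006,0,-0.02,-0.0012,-0.0005,-0.0012,0,-0.02,-0.0018,-0.0007,-0.0018,0,-0.02,-0.002,-0.0008,-0.0022,0,-0.02,-0.002,-0.0008,-0.0022,0])

```text
clock: 10.75
position: [570.2, 146.5, 64.6]
ee_rot: [0.982, 0.191, 0.006, -0.001]
contact_force: [-3.3, 1.8, 13.0]
gripper_width: 43.9
```

```bash
cat >> tilt.py <<'E'
p=st['position'];dx,dy=p[0]-601,p[1]-158.5
t=np.array([dx*.9275+dy*.3738+c[0],p[2]+c[2]+.6]);a=np.array([n[0],n[2]]);L=float(sys.argv[6]) if len(sys.argv)>6 else 44
f=t-L*a;pu,pz=(-17.4,40.75) if L==44 else (17.4,59.25)
d=f-[pu,pz];print('foot in place frame X %.1f Z %.1f'%(d[0]*.883+d[1]*.4695,-d[0]*.4695+d[1]*.883),'theta',28-np.degrees(np.arctan2(-n[0],n[2])))
E
bash look.sh 15
```

```text
10.75 [570.2 146.5  64.6] 22.020388641489884 43.87860354236274 [-3.3  1.8 13. ]
tilt to front deg 11.27 side 0.02 top ctr rel TCP (u,lat,z) [-0.7 -0.3 21. ] n 2615 2912
foot in place frame X -5.8 Z 5.6 theta 16.726939230323296
u -33.04 lat 0.39 z 64.61 F [-3.8 -0.  11.7] tq [0.45 0.73 0.1 ] 43.98
```

View pics/c15.png

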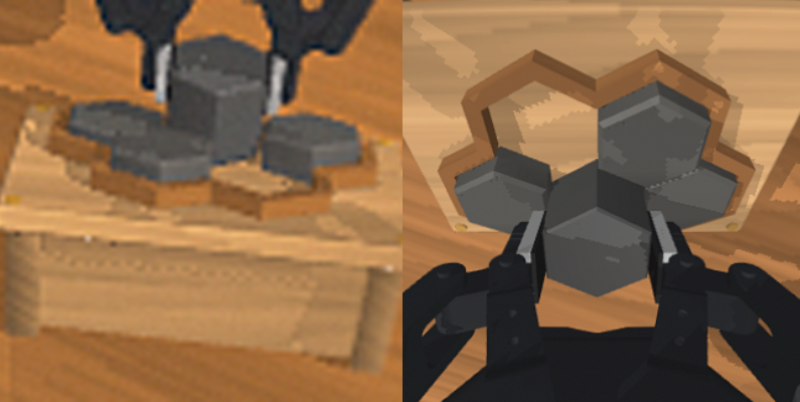

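Call:
apply_moves(plan=[1,0,0,0,0,1,0,0,0,0,1,0,0,0.0025,0,1,0.0005,0.0002,0.0045,0,1,0.0011,0.0004,0.0045,0,1,0.0011,0.0004,0.0045,0])

```text
clock: 11.35
position: [567.4, 145.1, 64.6]
ee_rot: [0.982, 0.19, 0.0, 0.0]
contact_force: [-0.3, 0.3, -2.4]
gripper_width: 42.7
```

```bash
bash look.sh 16
```

```text
11.35 [567.4 145.1  64.6] 21.8799111154743 42.67883850251116 [-0.3  0.3 -2.4]
tilt to front deg 10.48 side 0.11 top ctr rel TCP (u,lat,z) [-0.7 -0.2 20.6] n 2627 2917
foot in place frame X -9.2 Z 6.9 theta 17.523122779292052
u -36.43 lat 0.13 z 64.4 F [-0.5 -0.2 -1. ] tq [ 0.05 -0.09 -0.03] 42.92
```

Call:
apply_moves(plan=[1,0,0,0.001,0,1,0.0015,0.0007,0.002,0,1,0.003,0.0014,0.003,0,1,0.0045,0.0021,0.0037,0,1,0.0045,0.0021,0.0037,0])

```text
clock: 11.87
position: [572.1, 147.6, 68.8]
ee_rot: [0.982, 0.19, 0.0, -0.0]
contact_force: [-0.2, 0.1, -1.6]
gripper_width: 42.4
```

```bash
bash look.sh 17
```

```text
11.8667 [572.1 147.6  68.8] 21.897135397412356 42.40638092662605 [-0.2  0.1 -1.6]
tilt to front deg 10.36 side 0.01 top ctr rel TCP (u,lat,z) [-0.6 -0.2 20.7] n 2644 2908
foot in place frame X -2.6 Z 8.2 theta 17.63867650752485
u -31.45 lat 0.62 z 68.59 F [-1.5  0.2 -1.3] tq [-0.04  0.02 -0.01] 43.2
```

Call:
apply_moves(plan=[1,0,0,-0.002,0,1,0,0,-0.004,0,0.1,0,0,-0.004,0,-0.01,-0.0004,-0.0002,-0.0045,0,-0.02,-0.0009,-0.0004,-0.005,0,-0.022,-0.0014,-0.0006,-0.0055,0,-0.022,-0.0018,-0.0008,-0.006,0,-0.022,-0.0018,-0.0008,-0.006,0])

```text
clock: 12.63
position: [570.9, 147.0, 64.8]
ee_rot: [0.982, 0.19, 0.002, -0.0]
contact_force: [-1.9, 0.1, 7.4]
gripper_width: 43.4
```

```bash
bash look.sh 18
```

```text
12.6333 [570.9 147.   64.8] 21.956150179505325 43.363243276176085 [-1.9  0.1  7.4]
tilt to front deg 12.48 side 0.11 top ctr rel TCP (u,lat,z) [-0.5 -0.3 21.2] n 2649 2914
foot in place frame X -3.7 Z 5.2 theta 15.51956429676663
u -32.19 lat 0.55 z 64.78 F [-2.5  0.1  7.1] tq [0.09 0.45 0.07] 43.66
```

View pics/c18.png

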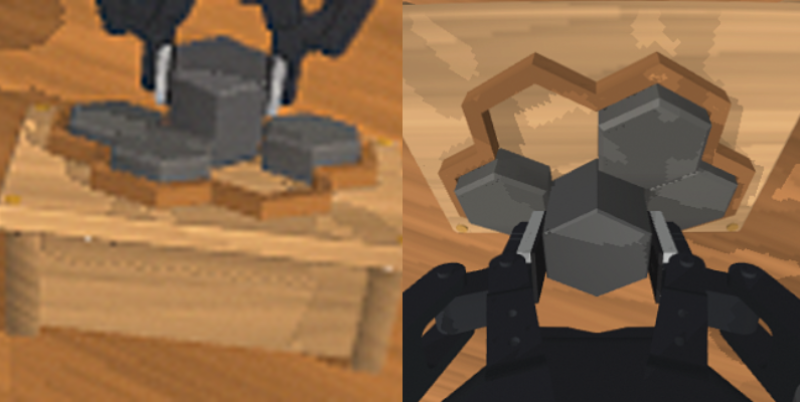

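Call:
apply_moves(plan=[-0.022,-0.0005,-0.0002,-0.0007,0,-0.022,-0.001,-0.0004,-0.0014,0,-0.022,-0.0015,-0.0006,-0.0021,0,-0.022,-0.002,-0.0008,-0.0028,0,-0.022,-0.0022,-0.0009,-0.0032,0,-0.022,-0.0022,-0.0009,-0.0032,0])

```text
clock: 13.23
position: [570.7, 146.9, 64.2]
ee_rot: [0.982, 0.191, 0.004, -0.0]
contact_force: [-3.5, -0.2, 16.5]
gripper_width: 43.9
```

```bash
bash look.sh 19
```

```text
13.2333 [570.7 146.9  64.2] 22.029607717775253 43.92896182354007 [-3.5 -0.2 16.5]
tilt to front deg 13.5 side -0.09 top ctr rel TCP (u,lat,z) [-0.4 -0.3 21.4] n 2606 2906
foot in place frame X -3.4 Z 4.8 theta 14.497440250119539
u -32.5 lat 0.56 z 64.17 F [-3.7 -0.1 16.8] tq [ 0.11  0.82 -0.01] 43.8
```

View pics/c19.png

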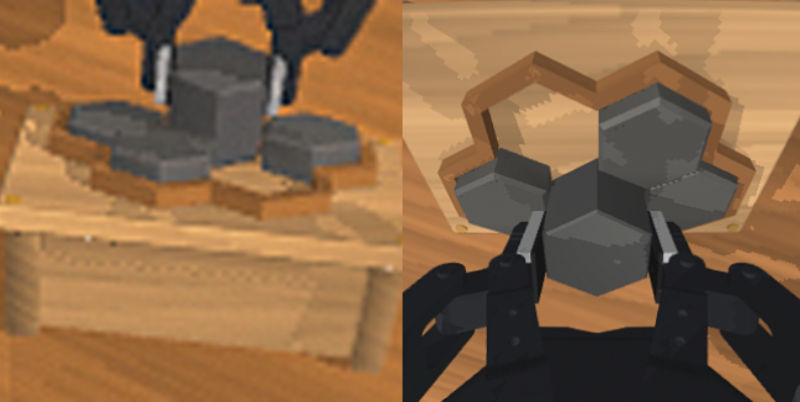

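Call:
apply_moves(plan=[-0.025,-0.0004,-0.0002,0.0005,0,-0.028,-0.0008,-0.0004,0.0005,0,-0.028,-0.0012,-0.0006,0.0005,0])

```text
clock: 13.58
position: [569.6, 146.4, 63.1]
ee_rot: [0.982, 0.191, 0.004, -0.001]
contact_force: [0.6, 0.6, 7.6]
gripper_width: 44.0
```

```bash
bash look.sh 20
```

```text
13.5833 [569.6 146.4  63.1] 21.99296394811414 44.006285412099935 [0.6 0.6 7.6]
tilt to front deg 14.55 side 0.1 top ctr rel TCP (u,lat,z) [ 0.3 -0.3 22.8] n 2649 2913
foot in place frame X -2.8 Z 5.1 theta 13.446026654836256
u -33.68 lat 0.53 z 62.95 F [1.5 0.9 7.1] tq [ 0.29 -0.3  -0.02] 44.01
```

Call:
apply_moves(plan=[-0.028,-0.0007,-0.0003,0,0,-0.028,-0.0014,-0.0006,0,0,-0.028,-0.0021,-0.0008,0,0,-0.028,-0.0028,-0.0011,0,0,-0.028,-0.0028,-0.0011,0,0])

```text
clock: 14.1
position: [565.3, 144.7, 61.6]
ee_rot: [0.982, 0.19, 0.002, -0.0]
contact_force: [1.8, 0.0, 6.4]
gripper_width: 44.0
```

```bash
bash look.sh 21
```

```text
14.1 [565.3 144.7  61.6] 21.943991274171772 43.955805470430164 [1.8 0.  6.4]
tilt to front deg 20.19 side 0.25 top ctr rel TCP (u,lat,z) [ 1.3 -0.1 25. ] n 2606 2915
foot in place frame X -1.5 Z 6.6 theta 7.8093360433161685
u -38.29 lat 0.57 z 61.54 F [0.6 1.7 6.1] tq [ 0.28 -0.32  0.  ] 44.0
```

View pics/c21.png

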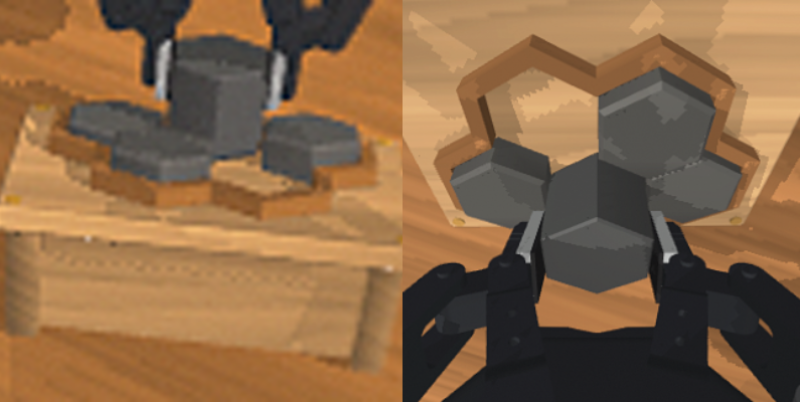

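```bash
cat > tilt2.py <<'E'
from hexfit import *
import pickle,sys
name=sys.argv[1];L=float(sys.argv[2]) if len(sys.argv)>2 else 44
st,im=pickle.load(open(name+'.pkl','rb'));P=cloud(im,st);o=np.array([601,158.5,0])
T=P-o;c,s=np.cos(np.radians(21.95)),np.sin(np.radians(21.95))
U=np.stack([T[...,0]*c+T[...,1]*s,-T[...,0]*s+T[...,1]*c,T[...,2]+.6],-1)
p=st['position']-o;pu=np.array([p[0]*c+p[1]*s,-p[0]*s+p[1]*c,p[2]])
V=U-pu
m=darkmask(im)&np.isfinite(V[...,2])&(V[...,2]>-15)&(V[...,2]<70)&(np.abs(V[...,1])<21.2)&(np.abs(V[...,0])<36)
m[:205]=0
X=V[m];rng=np.random.default_rng(0);best=None
core=np.zeros_like(m);core[240:280,230:285]=1;XC=V[m&core]
for _ in range(400):
    i=rng.choice(len(XC),3,False);n=np.cross(XC[i[1]]-XC[i[0]],XC[i[2]]-XC[i[0]]);l=np.linalg.norm(n)
    if l<50: continue
    n/=l
    if abs(n[2])<.7: continue
    k=np.abs((XC-XC[i[0]])@n)<.8
    if best is None or k.sum()>best.sum():best=k
Y=XC[best];c0=Y.mean(0);n=np.linalg.svd(Y-c0,full_matrices=False)[2][2];n*=np.sign(n[2])
phi=np.degrees(np.arctan2(-n[0],n[2]))
inl=m&(np.abs((V-c0)@n)<1.2)
l,lab,stt,_=cv2.connectedComponentsWithStats(inl.astype(np.uint8));k=np.bincount(lab[core&inl]).argmax();F=V[lab==k]
e=np.array([n[2],0,-n[0]]);e/=np.linalg.norm(e)
q=(F-c0)@e;b=np.abs(F[:,1])<6;
lo,hi=np.percentile(q[np.abs(F[:,1])<3],[.5,99.5]);ylo,yhi=np.percentile(F[:,1],[.5,99.5])
ctr=c0+e*(lo+hi)/2;ctr[1]=(ylo+yhi)/2
f=pu+ctr-L*n;pl=np.array([-17.4,0,40.75]) if L==44 else np.array([17.4,22.7,59.25])
d=f-pl
print(name,'phi %.2f side %.2f theta %.2f'%(phi,np.degrees(np.arctan2(n[1],n[2])),28-phi),'face len %.1f(50.8) wid %.1f'%(hi-lo,yhi-ylo),'ctr rel TCP',ctr.round(1))
print('  place frame X %.2f Y %.2f Z %.2f (uphill-corner contact Z=%.2f)'%(d[0]*.883+d[2]*.4695,d[1],-d[0]*.4695+d[2]*.883,23.1*np.sin(np.radians(max(0,28-phi)))),'TCP u,lat,z',pu.round(2))
E
for i in 10 14 18 19 20 21; do python3 tilt2.py w$i; done
```

```text
w10 phi 0.76 side -0.03 theta 27.24 face len 48.1(50.8) wid 41.8 ctr rel TCP [-1.3 -0.  19.1]
  place frame X -7.03 Y 0.47 Z 9.60 (uphill-corner contact Z=10.57) TCP u,lat,z [-27.36   0.46  70.83]
w14 phi 9.07 side 0.04 theta 18.93 face len 47.8(50.8) wid 41.7 ctr rel TCP [-2.8  0.  20.9]
  place frame X -8.01 Y 0.40 Z 7.12 (uphill-corner contact Z=7.49) TCP u,lat,z [-31.92   0.39  65.83]
w18 phi 12.13 side 0.04 theta 15.87 face len 48.0(50.8) wid 41.7 ctr rel TCP [-3.1  0.1 21.2]
  place frame X -6.62 Y 0.59 Z 6.06 (uphill-corner contact Z=6.32) TCP u,lat,z [-32.2    0.56  64.76]
w19 phi 13.16 side 0.13 theta 14.84 face len 48.0(50.8) wid 41.7 ctr rel TCP [-3.2 -0.1 21.4]
  place frame X -6.36 Y 0.40 Z 5.64 (uphill-corner contact Z=5.92) TCP u,lat,z [-32.47   0.56  64.18]
w20 phi 14.56 side 0.19 theta 13.44 face len 48.0(50.8) wid 41.6 ctr rel TCP [-2.9  0.  22.5]
  place frame X -6.04 Y 0.45 Z 5.81 (uphill-corner contact Z=5.37) TCP u,lat,z [-33.62   0.55  63.09]
w21 phi 20.02 side 0.20 theta 7.98 face len 48.5(50.8) wid 41.7 ctr rel TCP [-2.7  0.  24.2]
  place frame X -5.84 Y 0.46 Z 7.20 (uphill-corner contact Z=3.21) TCP u,lat,z [-38.31   0.56  61.56]
```

Call:
apply_moves(plan=[1,0,0,0,0,1,0,0,0,0,1,0,0,0.002,0,1,0.001,0.0004,0.003,0,1,0.002,0.0008,0.004,0,1,0.0034,0.0013,0.004,0,1,0.0034,0.0013,0.004,0])

```text
clock: 14.78
position: [566.1, 144.7, 63.0]
ee_rot: [0.982, 0.19, -0.001, 0.0]
contact_force: [-0.1, 0.2, -2.3]
gripper_width: 42.9
```

```bash
sed -i 's/python3 tilt.py w$1;/python3 tilt2.py w$1 $2;/' look.sh; bash look.sh 22
```

```text
14.7833 [566.1 144.7  63. ] 21.868521756157186 42.92198800076805 [-0.1  0.2 -2.3]
w22 phi 19.62 side 0.20 theta 8.38 face len 48.0(50.8) wid 41.9 ctr rel TCP [-2.5 -0.1 23.8]
  place frame X -4.78 Y 0.03 Z 7.78 (uphill-corner contact Z=3.37) TCP u,lat,z [-37.53   0.25  62.99]
u -37.34 lat 0.29 z 63.23 F [-0.3  0.  -1. ] tq [-0.03 -0.02 -0.02] 43.01
```

Call:
apply_moves(plan=[1,0.0015,0.0007,0.0005,0,1,0.003,0.0015,0.0005,0,1,0.0043,0.0022,0,0,1,0.0043,0.0022,-0.001,0,1,0.0043,0.0022,-0.002,0,1,0.0043,0.0022,-0.003,0,1,0.0043,0.0022,-0.003,0])

```text
clock: 15.47
position: [570.2, 147.1, 60.7]
ee_rot: [0.982, 0.19, -0.001, 0.0]
contact_force: [-5.8, -0.1, 0.2]
gripper_width: 42.9
```

```bash
bash look.sh 23
```

```text
15.4667 [570.2 147.1  60.7] 21.892874958468237 42.93531201388027 [-5.8 -0.1  0.2]
w23 phi 19.64 side 0.31 theta 8.36 face len 48.2(50.8) wid 41.9 ctr rel TCP [-2.6 -0.1 23.8]
  place frame X -1.80 Y 0.63 Z 3.63 (uphill-corner contact Z=3.36) TCP u,lat,z [-32.85   0.98  60.73]
u -32.86 lat 0.95 z 60.73 F [-6.   0.5 -0.4] tq [0.1  1.55 0.02] 42.76
```

View pics/c23.png

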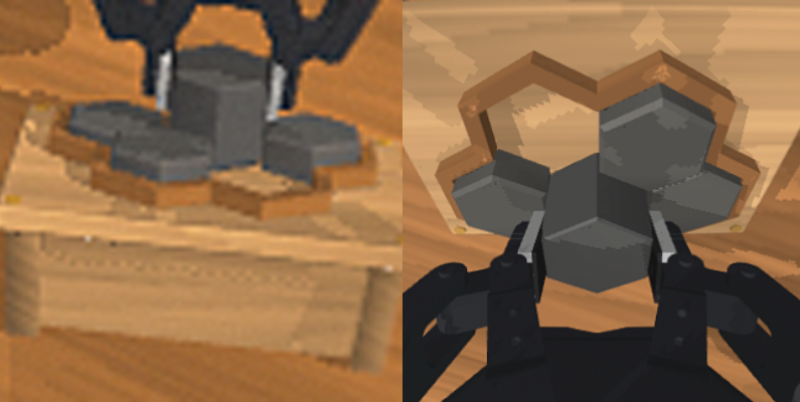

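Call:
apply_moves(plan=[0.1,-0.0007,-0.0003,0,0,-0.01,-0.0009,-0.0004,-0.0005,0,-0.02,-0.0014,-0.0006,-0.001,0,-0.022,-0.0019,-0.0008,-0.0015,0,-0.024,-0.0024,-0.001,-0.002,0,-0.026,-0.003,-0.0012,-0.0025,0,-0.026,-0.003,-0.0012,-0.0025,0])

```text
clock: 16.15
position: [569.6, 146.7, 59.2]
ee_rot: [0.982, 0.19, 0.002, -0.0]
contact_force: [-2.4, 1.2, 3.7]
gripper_width: 43.7
```

```bash
bash look.sh 24
```

```text
16.15 [569.6 146.7  59.2] 21.91720487726689 43.70748091030091 [-2.4  1.2  3.7]
w24 phi 21.55 side -0.13 theta 6.45 face len 48.4(50.8) wid 41.6 ctr rel TCP [-3.   0.  24.2]
  place frame X -1.81 Y 0.96 Z 2.92 (uphill-corner contact Z=2.59) TCP u,lat,z [-33.56   0.85  59.24]
u -33.82 lat 0.85 z 58.94 F [-2.2  0.7  3.1] tq [0.39 0.38 0.09] 43.72
```

View pics/c24.png

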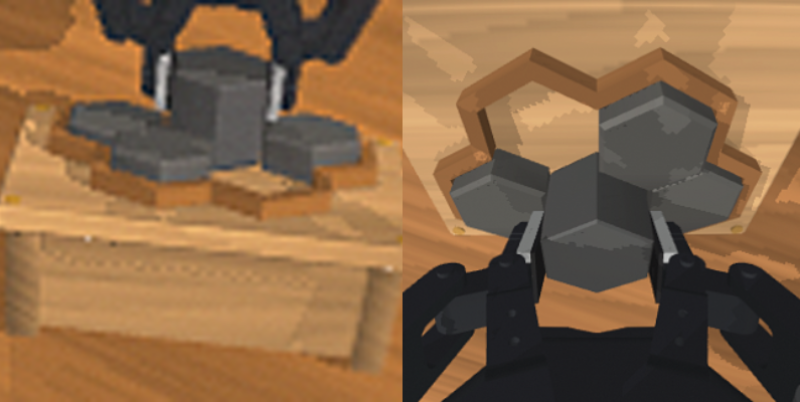

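Call:
apply_moves(plan=[-0.027,-0.0006,-0.0003,-0.0004,0,-0.028,-0.0012,-0.0006,-0.0008,0,-0.029,-0.0018,-0.0009,-0.001,0,-0.03,-0.0024,-0.0011,-0.001,0,-0.03,-0.003,-0.0013,-0.001,0,-0.03,-0.003,-0.0013,-0.001,0])

```text
clock: 16.75
position: [565.1, 144.7, 57.1]
ee_rot: [0.982, 0.19, -0.0, 0.0]
contact_force: [0.8, 0.6, -0.8]
gripper_width: 44.0
```

```bash
bash look.sh 25
```

```text
16.75 [565.1 144.7  57.1] 21.883603141321387 43.96985065499367 [ 0.8  0.6 -0.8]
w25 phi 28.63 side 0.10 theta -0.63 face len 48.6(50.8) wid 41.6 ctr rel TCP [-3.4  0.  22. ]
  place frame X -3.10 Y 0.57 Z 1.35 (uphill-corner contact Z=0.00) TCP u,lat,z [-38.42   0.59  57.13]
u -38.48 lat 0.62 z 57.14 F [ 1.   0.4 -1.7] tq [ 0.06 -0.22 -0.02] 44.02
```

Call:
apply_moves(plan=[-0.035,0,0,0,0,-0.04,0,0,0,0,-0.05,0,0,0,0,-0.07,0,0,0,0])

```text
clock: 17.18
position: [565.2, 144.8, 57.5]
ee_rot: [0.982, 0.19, -0.0, 0.0]
contact_force: [0.2, -0.5, -0.9]
gripper_width: 45.8
```

```bash
bash look.sh 26
```

```text
17.1833 [565.2 144.8  57.5] 21.88726843836049 45.76366352815517 [ 0.2 -0.5 -0.9]
w26 phi 27.47 side 0.01 theta 0.53 face len 47.9(50.8) wid 41.6 ctr rel TCP [-2.4 -0.  21.7]
  place frame X -2.95 Y 0.65 Z 0.93 (uphill-corner contact Z=0.22) TCP u,lat,z [-38.33   0.7   57.49]
u -38.31 lat 0.72 z 57.46 F [-0.2  0.5 -1.5] tq [-0.04 -0.02 -0.01] 45.91
```

View pics/c26.png

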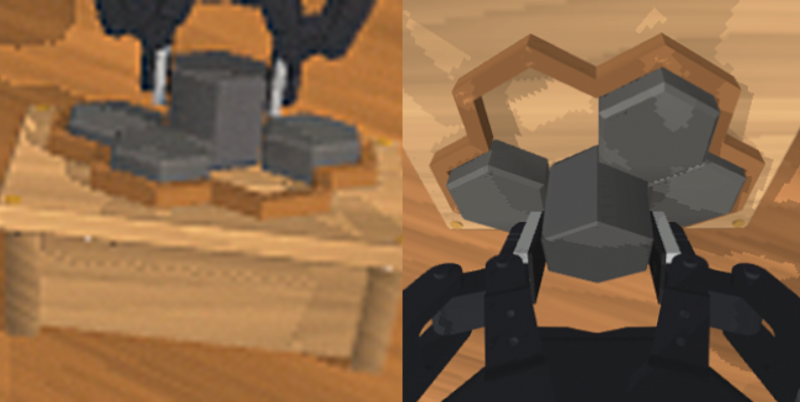

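Call:
apply_moves(plan=[-0.2,0,0,0,0,-0.25,0,0,0,0,-0.25,0,0,0.01,0,-0.25,0,0,0.035,0,-0.25,0,0,0.065,0,-0.25,0,0,0.095,0,-0.25,0,0,0.11,0,-0.25,0,0,0.11,0])

```text
clock: 17.95
position: [567.7, 145.9, 173.1]
ee_rot: [0.982, 0.19, 0.005, -0.001]
contact_force: [0.5, -0.0, 0.2]
gripper_width: 53.4
```

```bash
python3 tip.py w27
python3 - <<'E'
from bedfit import *
from hexfit import darkmask
st,im=pickle.load(open('w27.pkl','rb'));P=cloud(im,st)
o=np.array([601,158.5,50]);B=bedR(np.radians(21.95),np.radians(28));Q=(P-o)@B
k=np.arange(6)*np.pi/3;c=cv2.resize(im['color'][:,:,::-1],None,fx=1.5,fy=1.5,interpolation=cv2.INTER_CUBIC)
for cx,cy,h in [(-19.7,45.4,18),(-19.7,-45.4,15.2),(19.7,-22.7,18),(-19.7,0,44)]:
    s=darkmask(im)&(np.abs(Q[...,2]-h)<2.2)&(np.hypot(Q[...,0]-cx,Q[...,1]-cy)<29)
    q=Q[s];A=np.c_[q[:,:2],np.ones(len(q))];f=np.linalg.lstsq(A,q[:,2],rcond=None)[0]
    mid=[(np.percentile(q[:,i],.3)+np.percentile(q[:,i],99.7))/2 for i in (0,1)]
    print((cx,cy),'n',s.sum(),'mean',q.mean(0).round(2),'mid',np.round(mid,2),'slopes deg',np.degrees(f[:2]).round(2))
    pr=proj(im,o+np.c_[cx+25.4*np.cos(k),cy+25.4*np.sin(k),np.full(6,h)]@B.T,st);cv2.polylines(c,[np.round((pr+.5)*1.5-.5).astype(int)],True,(0,255,0),1)
cv2.imwrite('pics/w27_ov.png',c)
E
```

```text
17.95 [567.7 145.9 173.1] 21.939854036645954 53.44574791191312 [ 0.5 -0.   0.2]
(-19.7, 45.4) n 1265 mean [-19.39  45.15  18.08] mid [-20.39  43.88] slopes deg [-0.78  0.04]
(-19.7, -45.4) n 1217 mean [-19.24 -44.38  15.09] mid [-18.74 -42.67] slopes deg [-0.3   0.34]
(19.7, -22.7) n 1761 mean [ 18.69 -21.75  18.02] mid [ 16.91 -22.2 ] slopes deg [-0.36  0.13]
(-19.7, 0) n 1376 mean [-20.96   0.58  44.14] mid [-22.34   0.59] slopes deg [-0.49 -0.1 ]
```

View pics/w27_ov.png

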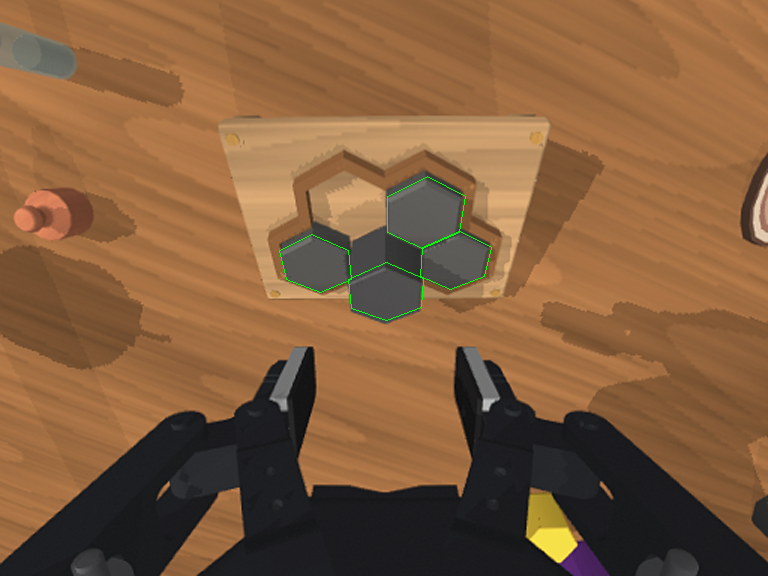

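Call:
apply_moves(plan=[-0.45,-0.003,-0.015,0,0,-0.45,-0.009,-0.045,0,0,-0.45,-0.015,-0.078,0,2,-0.45,-0.022,-0.112,0,5.4,-0.45,-0.029,-0.147,0,5.4,-0.45,-0.036,-0.182,0,5.4,-0.45,-0.043,-0.217,0,5.4,-0.45,-0.05,-0.252,0,5.4])

```text
clock: 18.67
position: [513.1, -109.2, 166.1]
ee_rot: [0.972, 0.236, -0.002, -0.0]
contact_force: [1.0, 0.4, 0.2]
gripper_width: 61.7
```

Call:
apply_moves(plan=[-0.45,-0.007,-0.035,0,0,-0.45,-0.014,-0.07,0,0,-0.45,-0.021,-0.105,0,0,-0.45,-0.028,-0.14,0,0,-0.45,-0.035,-0.175,0,0,-0.45,-0.042,-0.205,-0.01,0,-0.45,-0.045,-0.22,-0.02,0,-0.45,-0.045,-0.22,-0.02,0])

```text
clock: 19.33
position: [466.5, -329.2, 143.7]
ee_rot: [0.972, 0.233, -0.003, -0.002]
contact_force: [-0.5, 0.7, -0.5]
gripper_width: 61.9
```

```bash
python3 tip.py w28
```

```text
19.3333 [ 466.5 -329.2  143.7] 26.982661176571717 61.8578904957845 [-0.5  0.7 -0.5]
```

View pics/w28.png

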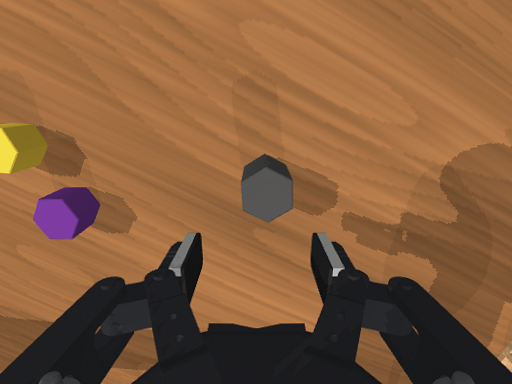

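Run:
```python
from hexfit import *
import pickle
st,im=pickle.load(open('w28.pkl','rb'))
x,f,N,c0,z=fithex(im,st,266,195,66,r=55);print(x.round(2),'corner deg',np.degrees(x[2])%60,f,N,c0,z, arm.read_state()['position'])
```

```text
[ 472.03 -336.12    0.5 ] corner deg 28.704480031846234 141.5625 2700 [ 472.62155362 -335.76592914] 64.94037668934504 [ 467.49673536 -328.10389134  144.77212282]
```

Call:
apply_moves(plan=[-0.45,0.0047,-0.0076,0,1,-0.45,0.0047,-0.0076,-0.02,1,-0.45,0.0047,-0.0076,-0.045,1,-0.45,0.0047,-0.0076,-0.07,1,-0.45,0.0047,-0.0076,-0.09,1,-0.45,0.0047,-0.0076,-0.0965,1,-0.45,0.0047,-0.0076,-0.0965,1,1,0.0047,-0.0076,-0.0965,1])

```text
clock: 20.05
position: [475.4, -334.5, 51.5]
ee_rot: [0.97, 0.245, 0.0, 0.0]
contact_force: [0.8, -0.3, 0.0]
gripper_width: 51.4
```

Call:
apply_moves(plan=[1,0,0,0,0,1,0,0,0,0,1,0,0,0,0,1,0,0,0,0])

```text
clock: 20.38
position: [476.0, -334.9, 52.6]
ee_rot: [0.97, 0.245, 0.001, 0.001]
contact_force: [0.2, 3.1, 5.9]
gripper_width: 42.3
```

```bash
python3 tip.py w29
```

```text
20.3833 [ 476.  -334.9   52.6] 28.313563869867288 42.26863253548951 [0.2 3.1 5.9]
```

View pics/w29.png

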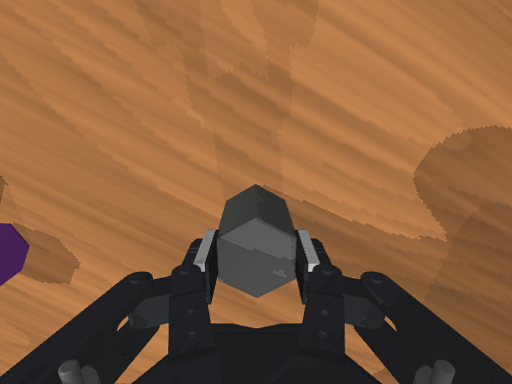

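Call:
apply_moves(plan=[-0.3,0,0,0,0,-0.3,0,0,0,0,-0.3,-0.0033,-0.0017,-0.005,0,-0.3,-0.0033,-0.0017,-0.005,0,1,-0.0033,-0.0017,-0.005,0,1,-0.0033,-0.0017,-0.005,0,1,-0.0033,-0.0017,-0.005,0,1,-0.0033,-0.0017,-0.005,0])

```text
clock: 21.1
position: [471.3, -336.5, 45.6]
ee_rot: [0.97, 0.244, -0.0, -0.0]
contact_force: [-1.1, -1.1, -1.9]
gripper_width: 42.8
```

Call:
apply_moves(plan=[1,0,0,0,0,1,0,0,0.01,0,1,0,0,0.03,0,1,0,0,0.06,0,1,0,0,0.09,0,1,0,0,0.11,0,1,0,0,0.11,0])

```text
clock: 21.68
position: [474.4, -337.7, 161.7]
ee_rot: [0.97, 0.245, 0.004, 0.004]
contact_force: [1.2, -0.9, -1.5]
gripper_width: 42.8
```

```bash
python3 tip.py w30
python3 - <<'E'
import numpy as np,pickle
from hexfit import *
st,im=pickle.load(open('w30.pkl','rb'));R=Rq(st['ee_rot']);T=(cloud(im,st)-st['position'])@R
m=darkmask(im)&(np.abs(T[...,1])<20)&(np.abs(T[...,0])<35)&(T[...,2]<0)&(T[...,2]>-30)
q=T[m];z=np.median(q[:,2]);k=q[np.abs(q[:,2]-z)<1.5];print(z,k[:,0].min(),k[:,0].max(),k[:,1].mean(),len(k))
A=np.c_[k[:,:2],np.ones(len(k))];print(np.degrees(np.linalg.lstsq(A,k[:,2],rcond=None)[0][:2]))
E
```

```text
21.6833 [ 474.4 -337.7  161.7] 28.350821555214715 42.84100679324125 [ 1.2 -0.9 -1.5]
-19.439865875728703 -23.557938681985743 26.46623418359002 -0.0910861258526495 5109
[ 0.18986159 -0.53075664]
```

View pics/w30.png

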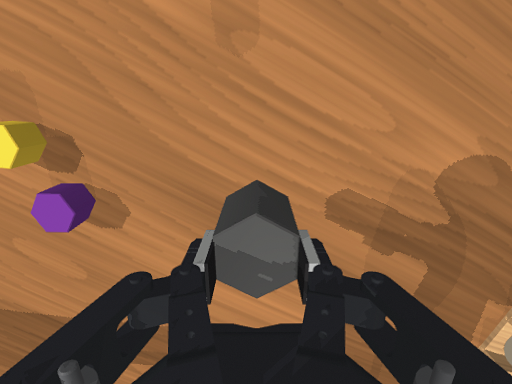

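Call:
apply_moves(plan=[1,0.003,0.014,0.005,0,1,0.01,0.042,0.005,0,1,0.018,0.074,0.005,-2,1,0.026,0.107,0.005,-4,1,0.034,0.14,0.005,-6.4,1,0.042,0.173,0.005,-6.4,1,0.05,0.206,0.005,-6.4,1,0.058,0.239,0.005,-6.4])

```text
clock: 22.4
position: [528.2, -95.6, 158.9]
ee_rot: [0.982, 0.19, -0.002, -0.001]
contact_force: [-0.2, 0.4, -3.5]
gripper_width: 42.7
```

Call:
apply_moves(plan=[1,0.008,0.033,0.002,0,1,0.016,0.066,0.002,0,1,0.024,0.099,0.002,0,1,0.032,0.132,0.002,0,1,0.04,0.165,0.002,0,1,0.048,0.198,0.002,0,1,0.055,0.225,0.002,0,1,0.06,0.25,0.002,0])

```text
clock: 23.07
position: [588.6, 154.3, 160.4]
ee_rot: [0.982, 0.19, -0.002, 0.0]
contact_force: [-0.2, -1.0, -2.6]
gripper_width: 42.5
```

Call:
apply_moves(plan=[1,0.004,0.015,0,0,1,0.008,0.03,0,0,1,0.008,0.03,0,0,1,0.008,0.03,0,0])

```text
clock: 23.4
position: [597.1, 182.6, 161.7]
ee_rot: [0.982, 0.19, -0.001, 0.0]
contact_force: [0.4, -0.7, -2.8]
gripper_width: 42.9
```

```bash
python3 tip.py w31; python3 -c "
from h import *
p=arm.read_state()['position'];dx,dy=p[0]-601,p[1]-158.5
print('u',dx*.9275+dy*.3738,'lat',-dx*.3738+dy*.9275,p)"
```

```text
23.4 [597.1 182.6 161.7] 21.90460324652874 42.878066373585476 [ 0.4 -0.7 -2.8]
u 5.0149156517631965 lat 23.223691955116287 [596.97024846 181.91495507 161.98984396]
```

View pics/w31.png

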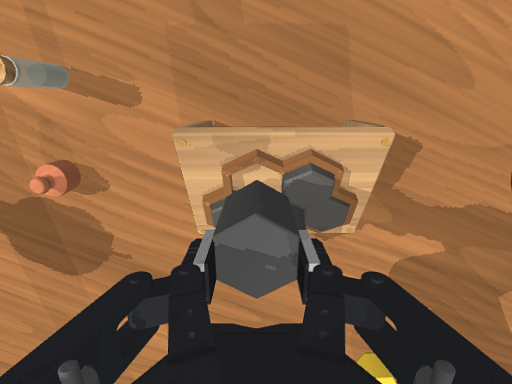

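Call:
apply_moves(plan=[1,0.0044,0.0017,-0.008,0,1,0.0044,0.0017,-0.022,0,1,0.0044,0.0017,-0.035,0,1,0.0044,0.0017,-0.04,0,1,0.0044,0.0017,-0.04,0,1,0.0044,0.0017,-0.04,0])

```text
clock: 23.95
position: [601.3, 183.3, 122.4]
ee_rot: [0.982, 0.189, -0.001, 0.0]
contact_force: [-1.8, -0.6, -2.8]
gripper_width: 42.5
```

```bash
bash look.sh 32 66
```

```text
23.95 [601.3 183.3 122.4] 21.838443029419253 42.51781694684365 [-1.8 -0.6 -2.8]
w32 phi 0.03 side 0.44 theta 27.97 face len 48.3(50.8) wid 41.7 ctr rel TCP [ 1.5  0.  20.2]
  place frame X 2.56 Y -0.29 Z 18.22 (uphill-corner contact Z=10.83) TCP u,lat,z [  9.58  22.86 122.37]
u 10.22 lat 23.13 z 123.33 F [-1.4 -0.8 -2.6] tq [-0.24  0.71 -0.06] 42.72
```

View pics/c32.png

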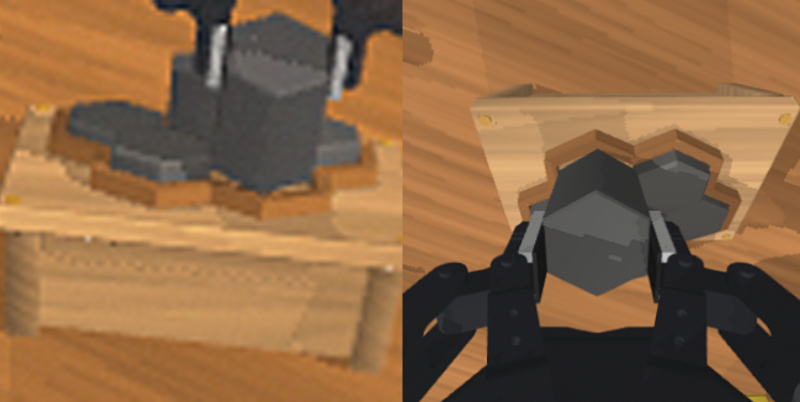

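Call:
apply_moves(plan=[1,-0.0016,-0.0002,-0.002,0,1,-0.0016,-0.0002,-0.005,0,1,-0.0016,-0.0002,-0.007,0,1,-0.0016,-0.0002,-0.0085,0,1,-0.0016,-0.0002,-0.01,0,1,-0.0016,-0.0002,-0.0105,0,1,-0.0016,-0.0002,-0.0105,0])

```text
clock: 24.63
position: [600.4, 184.0, 113.2]
ee_rot: [0.982, 0.19, -0.0, 0.0]
contact_force: [-5.4, -1.5, 3.6]
gripper_width: 42.8
```

```bash
bash look.sh 33 66
```

```text
24.6333 [600.4 184.  113.2] 21.910361000058252 42.77181646857252 [-5.4 -1.5  3.6]
w33 phi 0.54 side 0.93 theta 27.46 face len 48.3(50.8) wid 41.8 ctr rel TCP [ 1.5 -0.  20.2]
  place frame X -1.80 Y 0.11 Z 10.16 (uphill-corner contact Z=10.65) TCP u,lat,z [  8.93  23.89 113.17]
u 8.93 lat 23.84 z 113.17 F [-5.5 -1.2  3.6] tq [-0.45  1.5   0.02] 42.77
```

View pics/c33.png

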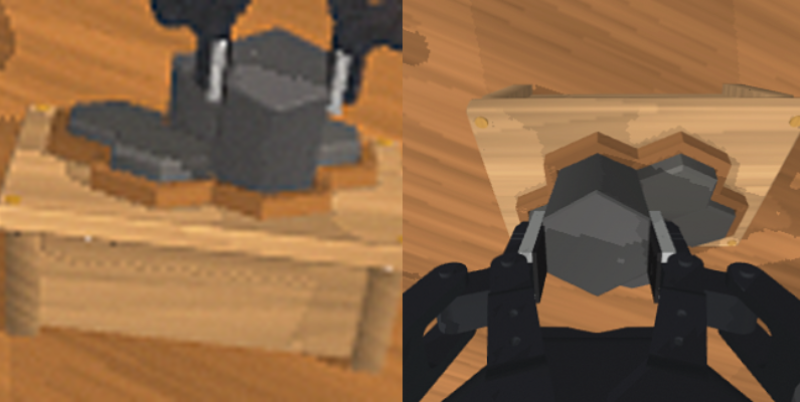

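Call:
apply_moves(plan=[0.1,0,0,-0.001,0,0,-0.0005,-0.0002,-0.002,0,-0.015,-0.001,-0.0004,-0.0025,0,-0.02,-0.0018,-0.0007,-0.003,0,-0.022,-0.0026,-0.001,-0.003,0,-0.022,-0.0034,-0.0014,-0.003,0,-0.022,-0.0042,-0.0017,-0.003,0])

```text
clock: 25.32
position: [599.1, 183.5, 112.1]
ee_rot: [0.982, 0.19, 0.004, -0.001]
contact_force: [-2.1, -1.2, 4.4]
gripper_width: 44.0
```

```bash
bash look.sh 34 66
```

```text
25.3167 [599.1 183.5 112.1] 21.95498385968678 43.97118376249057 [-2.1 -1.2  4.4]
w34 phi 1.58 side 0.94 theta 26.42 face len 48.4(50.8) wid 41.6 ctr rel TCP [ 0.9 -0.  20.5]
  place frame X -2.82 Y 0.17 Z 9.86 (uphill-corner contact Z=10.28) TCP u,lat,z [  7.56  23.95 112.09]
u 7.52 lat 23.93 z 112.02 F [-2.  -1.1  6.1] tq [-0.22  0.4   0.  ] 43.9
```

Call:
apply_moves(plan=[-0.022,-0.0008,-0.0003,-0.0003,0,-0.022,-0.0016,-0.0006,-0.0006,0,-0.022,-0.0024,-0.001,-0.0009,0,-0.022,-0.0032,-0.0013,-0.0012,0,-0.022,-0.004,-0.0016,-0.0015,0,-0.022,-0.004,-0.0016,-0.0015,0])

```text
clock: 25.92
position: [592.9, 180.9, 108.5]
ee_rot: [0.982, 0.19, 0.001, -0.0]
contact_force: [-0.5, -2.3, 4.8]
gripper_width: 43.4
```

```bash
bash look.sh 35 66
```

```text
25.9167 [592.9 180.9 108.5] 21.895138875602033 43.417251926013634 [-0.5 -2.3  4.8]
w35 phi 7.76 side 0.35 theta 20.24 face len 48.4(50.8) wid 41.7 ctr rel TCP [ 0.9 -0.  21.2]
  place frame X -3.59 Y 0.67 Z 7.65 (uphill-corner contact Z=7.99) TCP u,lat,z [  0.84  23.81 108.49]
u 0.46 lat 23.8 z 108.22 F [-1.  -2.4  4.5] tq [-0.43  0.03  0.01] 43.78
```

View pics/c35.png

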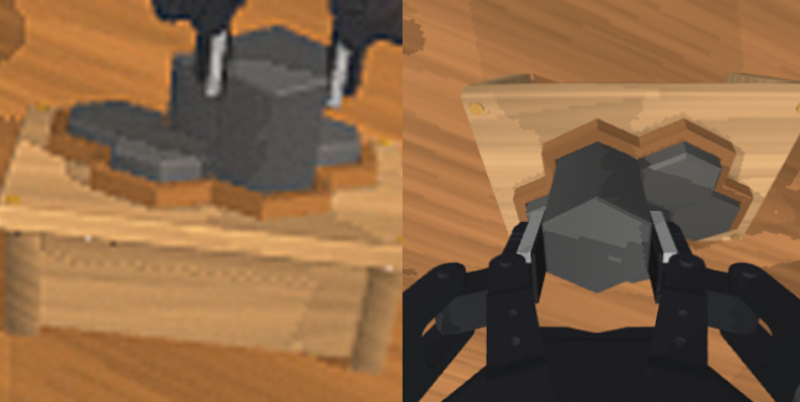

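Call:
apply_moves(plan=[-0.022,-0.0006,-0.0005,-0.0004,0,-0.022,-0.0013,-0.0008,-0.0009,0,-0.022,-0.002,-0.0011,-0.0014,0,-0.022,-0.0027,-0.0014,-0.0019,0,-0.022,-0.0034,-0.0017,-0.0022,0,-0.022,-0.0034,-0.0017,-0.0022,0])

```text
clock: 26.52
position: [588.6, 179.1, 105.4]
ee_rot: [0.982, 0.19, -0.0, -0.0]
contact_force: [-1.3, -0.9, 3.1]
gripper_width: 43.4
```

```bash
bash look.sh 36 66
```

```text
26.5167 [588.6 179.1 105.4] 21.887334184224798 43.3872997823495 [-1.3 -0.9  3.1]
w36 phi 12.41 side 0.29 theta 15.59 face len 48.4(50.8) wid 41.6 ctr rel TCP [ 0.5  0.1 21.7]
  place frame X -4.17 Y 0.75 Z 6.10 (uphill-corner contact Z=6.21) TCP u,lat,z [ -3.78  23.72 105.38]
u -3.77 lat 23.68 z 105.41 F [-1.8 -0.6  3.6] tq [-0.26  0.04 -0.06] 43.51
```

Call:
apply_moves(plan=[1,0,0,0,0,1,0,0,0.0005,0,1,0,0,0.0015,0,1,0.0008,0.0002,0.002,0,1,0.0016,0.0004,0.0025,0,1,0.0025,0.0007,0.0029,0,1,0.0025,0.0007,0.0029,0])

```text
clock: 27.2
position: [590.7, 179.6, 107.7]
ee_rot: [0.982, 0.19, -0.001, 0.0]
contact_force: [-0.8, -1.5, -3.6]
gripper_width: 42.9
```

```bash
bash look.sh 37 66
```

```text
27.2 [590.7 179.6 107.7] 21.871644027623613 42.92044691913412 [-0.8 -1.5 -3.6]
w37 phi 12.16 side 0.34 theta 15.84 face len 48.4(50.8) wid 41.7 ctr rel TCP [ 0.3 -0.  21.4]
  place frame X -1.80 Y 0.34 Z 6.96 (uphill-corner contact Z=6.30) TCP u,lat,z [ -1.7   23.46 107.66]
u -1.73 lat 23.44 z 107.84 F [ 0.2  0.1 -4.5] tq [0.05 0.33 0.04] 42.83
```

Call:
apply_moves(plan=[1,0,0,-0.0015,0,0.1,0,0,-0.002,0,0,-0.0005,-0.0002,-0.0025,0,-0.018,-0.0012,-0.0005,-0.003,0,-0.022,-0.002,-0.0008,-0.0035,0,-0.022,-0.0028,-0.0011,-0.004,0,-0.022,-0.0036,-0.0014,-0.0045,0,-0.022,-0.0036,-0.0014,-0.0045,0])

```text
clock: 27.97
position: [588.5, 178.6, 104.8]
ee_rot: [0.982, 0.19, 0.001, -0.0]
contact_force: [-1.1, -0.4, 3.5]
gripper_width: 44.0
```

```bash
bash look.sh 38 66
```

```text
27.9667 [588.5 178.6 104.8] 21.899095365490503 43.974030131691954 [-1.1 -0.4  3.5]
w38 phi 14.99 side 0.28 theta 13.01 face len 48.1(50.8) wid 41.6 ctr rel TCP [ 0.2  0.1 21.8]
  place frame X -2.07 Y 0.39 Z 5.18 (uphill-corner contact Z=5.20) TCP u,lat,z [ -4.12  23.33 104.77]
u -4.43 lat 23.32 z 104.51 F [-2.1 -0.2  3.4] tq [ 0.03  0.14 -0.02] 44.01
```

View pics/c38.png

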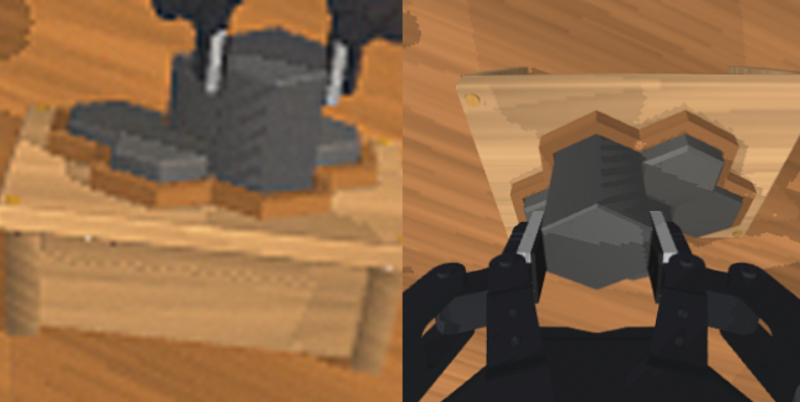

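Call:
apply_moves(plan=[-0.022,-0.0006,-0.0002,-0.0004,0,-0.022,-0.0012,-0.0005,-0.0008,0,-0.022,-0.0018,-0.0007,-0.0013,0,-0.022,-0.0024,-0.001,-0.0017,0,-0.022,-0.003,-0.0012,-0.0021,0,-0.022,-0.003,-0.0012,-0.0021,0])

```text
clock: 28.57
position: [584.5, 177.1, 101.6]
ee_rot: [0.982, 0.19, -0.0, 0.0]
contact_force: [-0.4, -0.3, 1.3]
gripper_width: 43.5
```

```bash
bash look.sh 39 66
```

```text
28.5667 [584.5 177.1 101.6] 21.88243325631187 43.49004834696304 [-0.4 -0.3  1.3]
w39 phi 19.06 side 0.15 theta 8.94 face len 48.2(50.8) wid 41.7 ctr rel TCP [ 0.   0.  22.1]
  place frame X -2.66 Y 0.57 Z 3.84 (uphill-corner contact Z=3.59) TCP u,lat,z [ -8.36  23.4  101.64]
u -8.35 lat 23.36 z 101.65 F [-0.2  0.2  1.1] tq [ 0.01 -0.07  0.01] 43.57
```

Call:
apply_moves(plan=[1,0,0,0,0,1,0,0,0.0005,0,1,0.0006,0.0002,0.0012,0,1,0.0013,0.0005,0.0014,0,1,0.0013,0.0005,0.0006,0,0.1,0.0013,0.0005,-0.0002,0,0,0.0009,0.0003,-0.0008,0,-0.018,0.0004,0.0001,-0.0014,0])

```text
clock: 29.33
position: [584.5, 177.0, 101.4]
ee_rot: [0.982, 0.19, -0.001, 0.0]
contact_force: [-4.4, -0.4, 8.4]
gripper_width: 43.3
```

```bash
bash look.sh 40 66
```

```text
29.3333 [584.5 177.  101.4] 21.913819898206857 43.327333763970856 [-4.4 -0.4  8.4]
w40 phi 19.11 side 0.02 theta 8.89 face len 48.5(50.8) wid 41.7 ctr rel TCP [ 0.1  0.  22.1]
  place frame X -2.73 Y 0.63 Z 3.67 (uphill-corner contact Z=3.57) TCP u,lat,z [ -8.4   23.32 101.44]
u -8.31 lat 23.31 z 101.54 F [-4.3 -1.1  5.1] tq [-0.12  1.26  0.04] 43.41
```

Call:
apply_moves(plan=[-0.022,-0.0006,-0.0002,-0.0003,0,-0.022,-0.0012,-0.0005,-0.0006,0,-0.022,-0.0018,-0.0007,-0.001,0,-0.022,-0.0026,-0.001,-0.0014,0,-0.022,-0.0034,-0.0014,-0.0018,0,-0.022,-0.004,-0.0016,-0.0018,0])

```text
clock: 29.93
position: [582.0, 176.0, 99.4]
ee_rot: [0.982, 0.19, 0.001, -0.0]
contact_force: [0.9, -0.5, 2.8]
gripper_width: 43.4
```

```bash
bash look.sh 41 66
```

```text
29.9333 [582.  176.   99.4] 21.89979500674933 43.375510585913545 [ 0.9 -0.5  2.8]
w41 phi 21.51 side 0.19 theta 6.49 face len 48.1(50.8) wid 41.6 ctr rel TCP [-0.4  0.  22.2]
  place frame X -3.74 Y 0.52 Z 3.01 (uphill-corner contact Z=2.61) TCP u,lat,z [-11.08  23.38  99.36]
u -11.32 lat 23.39 z 99.17 F [1.4 0.2 2.9] tq [ 0.05 -0.09  0.02] 43.64
```

View pics/c41.png

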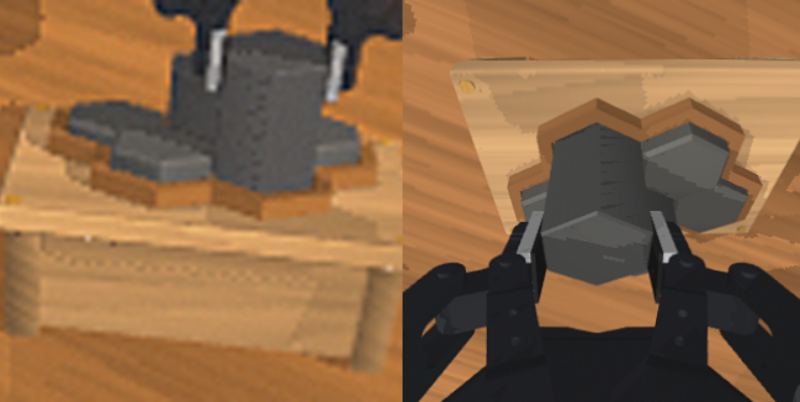

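Call:
apply_moves(plan=[1,0,0,0,0,1,0,0,0.0008,0,1,0.0005,0.0002,0.0018,0,1,0.0014,0.0006,0.0022,0,1,0.0024,0.001,0.0022,0,1,0.0024,0.001,0.0022,0])

```text
clock: 30.53
position: [582.1, 176.0, 100.0]
ee_rot: [0.982, 0.19, -0.002, 0.0]
contact_force: [-2.4, 0.1, -0.4]
gripper_width: 43.1
```

```bash
bash look.sh 42 66
```

```text
30.5333 [582.1 176.  100. ] 21.858676668134077 43.06269166268551 [-2.4  0.1 -0.4]
w42 phi 21.05 side 0.28 theta 6.95 face len 48.1(50.8) wid 41.9 ctr rel TCP [-0.2 -0.1 22. ]
  place frame X -3.75 Y 0.20 Z 3.23 (uphill-corner contact Z=2.80) TCP u,lat,z [-10.97  23.31  99.98]
u -10.9 lat 23.34 z 100.03 F [-2.8 -1.  -2. ] tq [-0.23  0.55 -0.01] 42.79
```

Call:
apply_moves(plan=[1,0,0,0.001,0,1,0.0006,0.0002,0.002,0,1,0.0012,0.0005,0.002,0,1,0.0012,0.0005,0.002,0])

```text
clock: 30.97
position: [584.1, 177.0, 102.6]
ee_rot: [0.982, 0.19, -0.001, 0.0]
contact_force: [-1.7, -1.0, -1.9]
gripper_width: 43.1
```

```bash
bash look.sh 43 66
```

```text
30.9667 [584.1 177.  102.6] 21.879641551741088 43.070297327016625 [-1.7 -1.  -1.9]
w43 phi 21.09 side 0.03 theta 6.91 face len 48.0(50.8) wid 41.9 ctr rel TCP [-0.2 -0.1 22. ]
  place frame X -0.54 Y 0.64 Z 4.52 (uphill-corner contact Z=2.78) TCP u,lat,z [ -8.73  23.44 102.61]
u -8.74 lat 23.44 z 102.63 F [-2.3  0.5 -2.8] tq [-0.08  0.72  0.02] 43.0
```

View pics/c43.png

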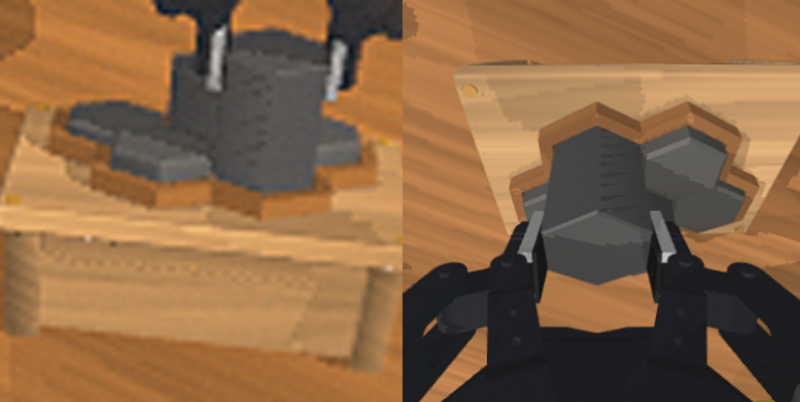

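Call:
apply_moves(plan=[1,0,0,-0.0012,0,0.1,0,0,-0.0024,0,0,0,0,-0.003,0,-0.018,-0.0005,-0.0002,-0.0034,0,-0.022,-0.0011,-0.0004,-0.004,0,-0.022,-0.0018,-0.0007,-0.0046,0,-0.022,-0.0026,-0.001,-0.0052,0,-0.022,-0.0026,-0.001,-0.0052,0])

```text
clock: 31.73
position: [583.6, 176.7, 99.7]
ee_rot: [0.982, 0.19, 0.002, -0.0]
contact_force: [-3.5, -0.4, 5.0]
gripper_width: 43.6
```

```bash
bash look.sh 44 66
```

```text
31.7333 [583.6 176.7  99.7] 21.931095714845252 43.59904933630391 [-3.5 -0.4  5. ]
w44 phi 22.76 side 0.03 theta 5.24 face len 48.4(50.8) wid 41.6 ctr rel TCP [-0.7  0.1 22.2]
  place frame X -0.83 Y 0.70 Z 2.46 (uphill-corner contact Z=2.11) TCP u,lat,z [-9.36 23.37 99.65]
u -9.38 lat 23.4 z 99.65 F [-2.8 -1.3  5.2] tq [-0.09  0.89  0.06] 43.78
```

Foot is well inside the pocket; the last 5° follow with the same light grip.

Call:
apply_moves(plan=[-0.022,-0.0008,-0.0003,-0.0004,0,-0.022,-0.0016,-0.0006,-0.0008,0,-0.022,-0.0024,-0.0009,-0.0012,0,-0.022,-0.0032,-0.0013,-0.0016,0,-0.024,-0.004,-0.0016,-0.002,0,-0.024,-0.0044,-0.0018,-0.002,0])

```text
clock: 32.33
position: [578.6, 174.7, 95.8]
ee_rot: [0.982, 0.19, 0.001, -0.0]
contact_force: [2.5, 0.7, -2.1]
gripper_width: 43.9
```

```bash
bash look.sh 45 66
```

```text
32.3333 [578.6 174.7  95.8] 21.902191583845635 43.91625328398519 [ 2.5  0.7 -2.1]
w45 phi 26.32 side 0.08 theta 1.68 face len 48.0(50.8) wid 41.6 ctr rel TCP [-0.9  0.  22.3]
  place frame X -3.40 Y 0.67 Z 1.46 (uphill-corner contact Z=0.68) TCP u,lat,z [-14.7   23.43  95.76]
u -14.75 lat 23.41 z 95.72 F [ 3.   0.4 -1.3] tq [ 0.11 -1.01 -0.04] 43.68
```

View pics/c45.png

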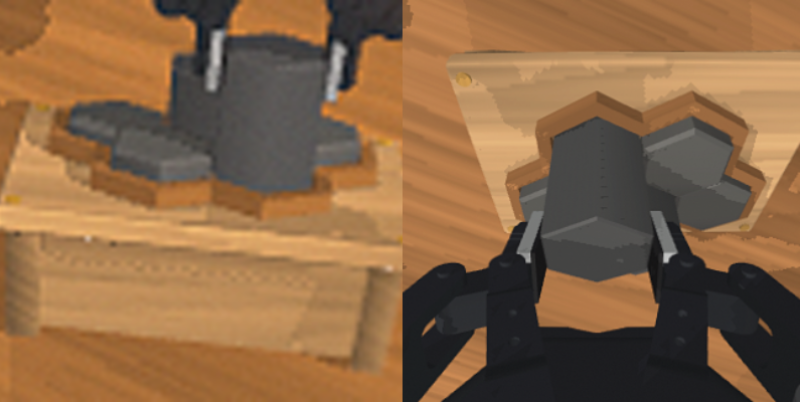

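Call:
apply_moves(plan=[-0.028,0,0,-0.001,0,-0.03,0,0,-0.0015,0,-0.035,0,0,-0.0015,0,-0.04,0,0,-0.0015,0,-0.05,0,0,-0.0015,0,-0.07,0,0,-0.0015,0,-0.08,0,0,-0.0015,0])

```text
clock: 33.02
position: [577.4, 174.3, 94.1]
ee_rot: [0.982, 0.19, -0.0, 0.0]
contact_force: [-0.3, -0.7, 0.1]
gripper_width: 46.3
```

```bash
bash look.sh 46 66
```

```text
33.0167 [577.4 174.3  94.1] 21.88377481498362 46.261459686729594 [-0.3 -0.7  0.1]
w46 phi 27.73 side -0.03 theta 0.27 face len 47.8(50.8) wid 41.5 ctr rel TCP [-0.7 -0.1 22.9]
  place frame X -3.26 Y 0.74 Z 0.97 (uphill-corner contact Z=0.11) TCP u,lat,z [-15.94  23.49  94.12]
u -15.8 lat 23.46 z 94.25 F [ 0.1 -0.1 -0. ] tq [0.03 0.04 0.05] 46.15
```

View pics/c46.png

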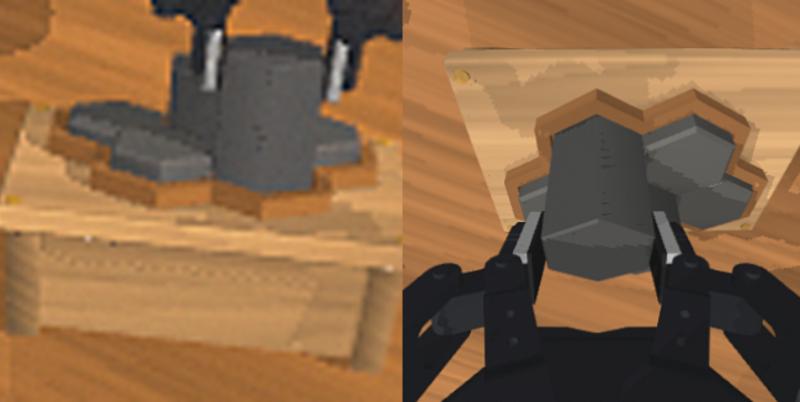

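Call:
apply_moves(plan=[-0.15,0,0,0,0,-0.2,0,0,0,0,-0.2,0,0,0.01,0,-0.2,0,0,0.035,0,-0.2,0,0,0.065,0,-0.2,-0.01,0,0.09,0,-0.2,-0.02,-0.01,0.1,0,-0.2,-0.02,-0.01,0.1,0])

```text
clock: 33.78
position: [558.0, 164.2, 198.9]
ee_rot: [0.982, 0.19, 0.003, -0.001]
contact_force: [-0.7, 0.5, -0.0]
gripper_width: 51.5
```

Call:
apply_moves(plan=[-0.2,0,0,0,0,-0.2,0,0,0,0])

```text
clock: 33.95
position: [557.5, 164.3, 193.9]
ee_rot: [0.982, 0.19, -0.0, -0.0]
contact_force: [1.4, -0.2, -1.0]
gripper_width: 51.1
```

```bash
python3 tip.py w47
python3 - <<'E'
from bedfit import *
from hexfit import darkmask
st,im=pickle.load(open('w47.pkl','rb'));P=cloud(im,st)
o=np.array([601,158.5,50]);B=bedR(np.radians(21.95),np.radians(28));Q=(P-o)@B
k=np.arange(6)*np.pi/3;c=cv2.resize(im['color'][:,:,::-1],None,fx=1.5,fy=1.5,interpolation=cv2.INTER_CUBIC)
for cx,cy,h in [(-19.7,45.4,18),(-19.7,-45.4,15.2),(19.7,-22.7,18),(-19.7,0,44),(19.7,22.7,66)]:
    s=darkmask(im)&(np.abs(Q[...,2]-h)<2.2)&(np.hypot(Q[...,0]-cx,Q[...,1]-cy)<29)
    q=Q[s];A=np.c_[q[:,:2],np.ones(len(q))];f=np.linalg.lstsq(A,q[:,2],rcond=None)[0]
    print((cx,cy),'n',s.sum(),'mean',q.mean(0).round(2),'slopes deg',np.degrees(f[:2]).round(2))
    pr=proj(im,o+np.c_[cx+25.4*np.cos(k),cy+25.4*np.sin(k),np.full(6,h)]@B.T,st);cv2.polylines(c,[np.round((pr+.5)*1.5-.5).astype(int)],True,(0,255,0),1)
cv2.imwrite('pics/w47_ov.png',c)
im=arm.get_image('scene');save('s47.png',im,(110,280,90,420),2.4)
E
```

```text
33.95 [557.5 164.3 193.9] 21.874713271660404 51.06435661136067 [ 1.4 -0.2 -1. ]
(-19.7, 45.4) n 350 mean [-20.8   58.24  18.12] slopes deg [-0.22 -1.04]
(-19.7, -45.4) n 1066 mean [-18.97 -44.76  15.06] slopes deg [-0.12  0.48]
(19.7, -22.7) n 1494 mean [ 18.81 -21.65  17.98] slopes deg [-0.54  0.12]
(-19.7, 0) n 787 mean [-25.24  -4.4   44.17] slopes deg [-0.52 -0.28]
(19.7, 22.7) n 1857 mean [17.96 22.81 66.19] slopes deg [-0.47 -0.02]
```

View pics/w47_ov.png

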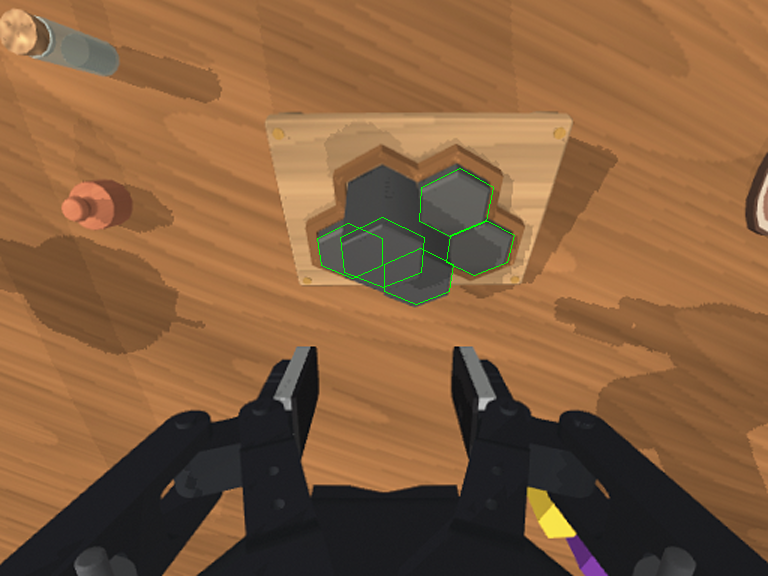

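View pics/s47.png

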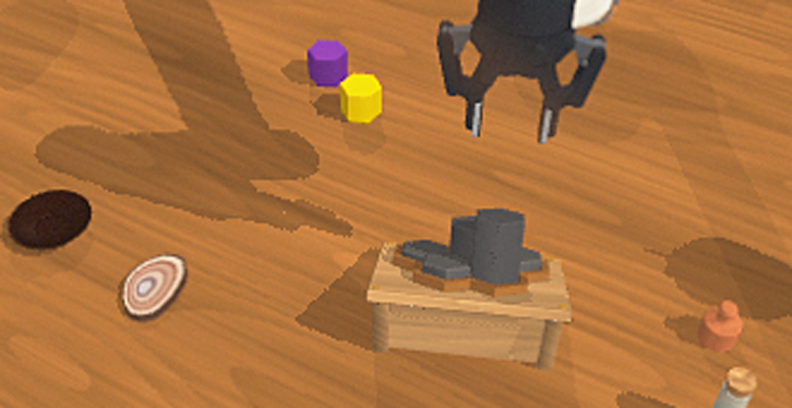

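```bash
python3 -c "
from bench import arm
s=arm.read_state();print(s['clock'],s['joint_vel'].round(3));print(arm.job_done())"
```

```text
34.05 [-0.     0.005  0.001  0.001  0.002 -0.001]
the job is handed in; nothing more can be done
None
```

Both columns are back in the model: the short one in the middle of the front row, then the tall one behind it. I handed the job in at 34 s of the allowed 58 s.

The tool can only point down, so I lowered each column upright until its uphill foot corner touched the floor. I then eased the grip and let it pivot between the pads in small, checked steps until it was square to the slope, and let go only then.

**What the last images showed**
- **Height:** the column tops measure 44.1 and 66.2 mm above the pocket floor, for 44 and 66 mm columns. The highest contact force in any report was about 25 N.
- **Square:** both are level with the board to about 0.5°, the same reading as the cemented stubs.
- **Position:** both rest against their downhill neighbours, about 1.3 to 1.7 mm down the slope from centre. The tall column's figure could be right at the edge of the roughly 1.6 mm of play in that direction. A rougher edge-based estimate read about 3 mm off, which I put down to bias because it cuts off part of the top face.
- **Other objects:** the arm is clear and still. The look-alikes and bystanders seen in the last pictures stand as before. I compared them only by eye.

**What did not go smoothly**
- While tipping in, the short column's foot caught on the front beading once. I re-gripped it, lifted it, moved it uphill and finished.
- The tall column had to be re-gripped on the bench and shifted uphill a few times on the way down.

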